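# Load the vial rack into the autosampler bay and clamp it

## Robot

A 6-joint arm with a two-finger parallel gripper is mounted at the origin on the work surface. World frame = base frame: x ahead of the robot, y to its left, z up, the work surface at z = 0. Lengths are in mm, angles in rad, forces in N, time in s.
With the tool pointing down it reaches from about 275 to 1000 mm from the base axis. Payload 8.4 kg.
Tool frame: the origin (TCP) lies at the very end of the fingers, on their centre line; the grasp point (between the pads) lies 19 mm behind it; z points along the fingers, x is the direction in which the jaws open and shut, and the axes are right-handed (so a half turn about z gives the same grasp; the last joint's range is limited). The gripper opens to 85 mm and grips with 20 to 120 N. Pads are 22 mm wide; open, the fingers measure 114 mm over their backs; the gripper's body (76 mm by 85 mm) begins 54 mm behind the grasp point. The pads swing forward as they close: fully open they stand 13 mm farther back than shut.
Start: joints at [1.314, 0.353, 1.633, -0, 1.155, -0.002], TCP at [157.531, 604.824, 231.281] pointing down, gripper open.
Joint ranges: [-2.63, 2.63], [-0.92, 2.1], [0.06, 2.66], [-1.3, 4.44], [0, 2.69], [-3.02, 3.02]. Speed limits (rad/s): [2.22, 2.22, 2.79, 3.14, 3.14, 3.14].

## Interface

Orientations are given as [roll, pitch, yaw] about the fixed x, y, z axes, in that order (R = Rz(yaw) Ry(pitch) Rx(roll)).
In Python, from rig import r gives the robot as it stands.
- The arm moves only by the tool arm_command, never from a script. Its argument "targets" is a list of rows, each a list of 6 numbers: the shift along the tool's x, y, z in m, then the turn, a rotation vector about the tool's x, y, z in rad. A call has 1 to 20 rows; each row shifts and turns the commanded pose from where the row before left it, along the tool's axes as they then stand; what a row does not reach is not made up. A row lasts 1/12 s, in which the tool goes at most 41.7 mm and 7.16 degrees, less where a joint would pass 70% of its speed; a pose out of reach is approached as far as the arm can. A call is refused whole if a number of a shift passes 0.0417 or a number of a turn 0.125, either way. A call with a gripper value outside its range is refused whole. "fingers" is the finger opening in m, from 0 to 0.0854, set as the call begins (left out, the last holds). The fingers move at their own pace and stop on an object; "squeeze" is the grip in N (left out, the last holds). Time passes only in rows, so rows that do not move let the fingers close. It gives the time, the measured TCP pose, the force and the opening at its end, in the units of the state.
- r.sense(): the state, without advancing time (a new reading comes with each control period).
- r.grab_frame(name): name is "scene" or "side" or "wrist"; returns a dict with "image" (384x512x3 uint8, blue, green, red), "fx", "fy", "cx", "cy" (pixels), "xyz" and "orientation" of the camera in the world. Camera axes: x right, y down, z forward; pixel columns grow to the right and rows downward; lengths in mm; the calibration is good to about 2 mm. A picture is of the moment at which its call begins. There is no depth.
- r.sign_off(): hands the job in, once; it reports no verdict.
The state is a dict: "clock": time; "qpos": joint angles; "qvel": joint speeds; "joint_efforts": joint torques, N m; "eef_pos": TCP position; "tcp_rot": TCP orientation; "contact_force": force on the tool from outside, world axes, zero at the start; "wrist_torque": the same for the moment, N m; "opening": opening from 0.0 (shut) to 1.0 (fully open).
Only numpy, scipy, OpenCV 4.12 (cv2) and the standard library are available. Lean on these libraries where they do the work, as an engineer would, in place of code of your own. Each camera call takes 0.05 s, during which the arm holds its last target.

## Task

Load the long vial rack (the one with a pull tab) into the autosampler: set it down upright on the open loading deck, tab end outward, and let go of it. Then take it by its tab and slide it in under the hood until you feel it come up against the backstop, which is out of sight and only lightly clamped, so do not drive the stop back. With the rack left against the stop, press the sprung clamp lever down until it clicks and stays down; leave everything else on the bench where it is.

Things in the scene. Friction and masses are not known exactly. Their poses are not given: they have to be found in the camera images.
- rack: The long white vial rack, loose, 0.28 to 0.49 kg: body 120 mm long (x), 60 mm wide (y), 50 mm high, straight sides; 2 x 5 amber vials, black caps up to 64 mm. Its +x end is the nose that goes in first, its -x end the tail with the pull tab. Origin: centre of its underside, z up. Carry it gripped across its 60 mm width, pads on the upper 30 mm of the long sides.
- rack_pull (a point): Grip point of the rack's pull tab, an upright fin 16 mm wide (rack's y) that reaches from the tail face to 32 mm beyond it, 6 to 48 mm above the underside. The point is at mid-width, 78 mm from the rack's origin along -x, 32 mm above the underside.
- rack_nose (a point): Centre of the rack's flat nose face: 60 mm from the origin along the rack's +x, 25 mm above its underside.
- sampler: The autosampler, fixed: white base with loading deck, dark opaque hood, white pump housing behind. Origin: bench level, middle of the hood's mouth; x is the way the rack slides in, z up. Hood from x = 0 to 130 mm: straight channel 66 mm wide, 67 mm high above the deck; outside 78 mm wide, its top 102 mm above the bench. The pump housing (170 mm high) begins at x = 130 mm.
- deck (a point): Middle of the open loading deck, on its surface: sampler x = -85 mm, y = 0, 30 mm above the bench. A rack with its origin here lies nose just outside the hood. The deck runs from x = -185 mm to the mouth; its two guide lips, 8 mm high, are 64 mm apart at the mouth, flaring to 76 mm outward. Sliding the rack takes 2 to 6 N.
- hood_mouth (a point): Middle of the hood's mouth on the deck surface (sampler x = 0, y = 0, 30 mm above the bench). Hidden behind it, somewhere 55 to 90 mm in, the adjustable backstop's rubber buffer faces the rack's nose; set anew each time. The buffer gives about 2 mm under 10 N; the stop's clamp slips back under about 20 N.
- clamp_lever (a joint): Clamp lever's angle, rad: 0 raised (as found), 0.56 fully down. It stands beside the hood on the sampler's +y side and turns about the sampler's y. Sprung upward: pressing its grip takes up to 7 N, less and less until about 0.42, where it goes over centre, snaps to 0.53 to 0.56 and stays. Going down it closes a rubber pad on the rack's side under the hood.
- lever_grip (a point): Middle of the top face of the lever's black grip (36 mm along the lever, 24 mm wide). It moves on an arc of 90 mm radius about the pivot, from about 149 to 104 mm above the bench, on the pivot's -x side; the lever's mid-line (7 mm under this face) is 0.66 rad above level when raised, 0.10 rad when down.
- lever_pivot (a point): Pivot axis of the clamp lever (fixed to the sampler: x = 95, y = 85, 88 mm above the bench).
- short_rack: Bystander: a shorter white vial rack, 76 x 60 mm, 50 mm high, with 2 x 3 amber vials (black caps to 64 mm) and no pull tab. Origin: centre of its underside.
- vial_a: Bystander: a loose amber vial standing on the bench, 16 mm across, 58 mm high, black cap. Origin: centre of its underside.
- vial_b: Bystander: another such loose vial. Origin: centre of its underside.
- reagent_bottle: Bystander: amber reagent bottle, 70 mm across, 150 mm high. Origin: centre of its underside.
- beaker: Bystander: glass beaker, 68 mm across, 90 mm high. Origin: centre of its underside.
- tip_box: Bystander: pipette-tip box, 87 x 124 mm, 62 mm high. Origin: centre of its underside.

How it is judged (in metres and radians):
On the way, in this order (a step that is already met when the one before it is completed fails the run):
1. the rack stands on the open loading deck, nose towards the hood, and has been let go (z of rack in the frame of sampler between 0.026 and 0.036 m and angle between rack's own z axis and vertical below 0.08 rad and x of rack_pull in the frame of sampler below -0.1 m and x of rack in the frame of sampler between -0.15 and -0.045 m and y of rack in the frame of sampler between -0.02 and 0.02 m and angle between the x axis of rack and the x axis of sampler, either way round below 0.3 rad and contact force between the fingers and rack below 0.2 N and linear speed of rack below 0.02 m/s), for 0.2 s.
2. the rack is taken (gripped or pushed) by its pull tab (contact force between the fingers and rack_c11 above 1 N), for 0.1 s.
3. the rack's nose is up against the backstop, the lever still raised (z of rack in the frame of sampler between 0.026 and 0.036 m and angle between rack's own z axis and vertical below 0.08 rad and x of rack_pull in the frame of sampler below -0.03 m and angle between the x axis of rack and the x axis of sampler, either way round below 0.15 rad and horizontal distance between rack_nose and backstop_c0 below 0.0135 m and value of joint clamp_lever below 0.3 rad), for 0.2 s.
4. the clamp lever is down in its detent (value of joint clamp_lever above 0.5 rad), for 0.2 s.
At the end, for the whole second after the job is handed in: The rack stands flat on the deck in the bay, nose in and tab outward, its nose within about 3 mm of the backstop's buffer; the backstop has not been driven back by 3 mm or more; the clamp lever stays down in its detent (above 0.50 rad); the rack is at rest and released (z of rack in the frame of sampler between 0.026 and 0.036 m and angle between rack's own z axis and vertical below 0.08 rad and x of rack_pull in the frame of sampler below -0.03 m and angle between the x axis of rack and the x axis of sampler, either way round below 0.15 rad and horizontal distance between rack_nose and backstop_c0 below 0.0135 m and distance of backstop_c0 from where it was at the start of the episode below 0.003 m and value of joint clamp_lever above 0.5 rad and linear speed of rack below 0.01 m/s); the robot touches nothing.
It fails at once if the backstop is driven back by more than 3 mm (distance of backstop_c0 from where it was at the start of the episode above 0.003 m).
It fails at once if the rack is tipped by more than about 45 degrees (angle between rack's own z axis and vertical above 0.8 rad).
It fails at once if a bystander is moved by more than 30 mm (distance of any of short_rack, vial_a, vial_b, reagent_bottle, beaker, tip_box from where it was at the start of the episode above 0.03 m).
It also fails if it takes over 67 s, if anything falls off the work surface, if the arm or the gripper's body presses on something with over 40 N, if the wrist force passes 120 N, or if a joint passes its speed limit or range.

## Working session

There is one attempt and no reset: what is moved stays moved. The work goes in short steps, Python scripts to look and compute and a tool call to move; the robot and the scene stay as the last step left them, time stands still between calls to the robot, and variables do not carry over. Pictures are saved under pics/ and viewed, and the job is handed in when it is done.

Besides the shell and the picture viewer there is one more tool, called as a command line: name --pt "numbers of a row" for each row, then --argument value for the rest. arm_command: Moves the arm, as the interface text tells. Its arguments: {"type":"object","properties":{"targets":{"type":"array"},"fingers":{"type":"number"},"squeeze":{"type":"number"}},"required":["targets"]}

```bash
ls; mkdir -p pics; python3 - <<'E'
from rig import r
import cv2
print(r.sense())
for n in ["scene","side","wrist"]:
    f=r.grab_frame(n); cv2.imwrite(f"pics/{n}0.png",f["image"])
    print(n,{k:v for k,v in f.items() if k!="image"})
E
```

```text
pics
{'clock': 0.0, 'qpos': array([ 1.31362456e+00,  3.53673318e-01,  1.63412183e+00, -9.68736627e-08,
        1.15519340e+00, -2.40043994e-03]), 'qvel': array([ 0.00073812,  0.00016506, -0.00077073,  0.00044154,  0.00281601,
       -0.00030163]), 'joint_efforts': array([-1.30407298e-03, -6.05268574e+01, -3.42049563e+01, -1.50485653e-05,
        9.74100869e-03, -1.02722464e-05]), 'eef_pos': array([157.39629047, 604.37272745, 230.55122116]), 'tcp_rot': array([-3.14158939e+00,  1.39589048e-03,  1.31602504e+00]), 'contact_force': array([-0.2526867 , -0.45306258,  0.09158577]), 'wrist_torque': array([-0.00798574,  0.03950249,  0.02060535]), 'opening': 0.9976059069450599}
scene {'fx': 452.8406240029731, 'fy': 452.8406240029731, 'cx': 261.9159121661466, 'cy': 191.83588245292657, 'xyz': array([1315.53175565,  -93.46421208,  819.96443472]), 'orientation': array([-2.30023418e+00, -2.25753181e-03,  1.32759051e+00])}
side {'fx': 494.5725536793257, 'fy': 494.5725536793257, 'cx': 254.490115944947, 'cy': 200.58031234640177, 'xyz': array([233.0651893 , 702.53107717, 980.01675756]), 'orientation': array([-2.46805264, -0.00308502, -2.59190164])}
wrist {'fx': 296.86978821782054, 'fy': 296.86978821782054, 'cx': 255.57547589027166, 'cy': 192.6784331500829, 'xyz': array([ 86.65105758, 623.4987314 , 372.97448711]), 'orientation': array([2.85188597e+00, 2.12166219e-03, 1.31608652e+00])}
```

View pics/scene0.png

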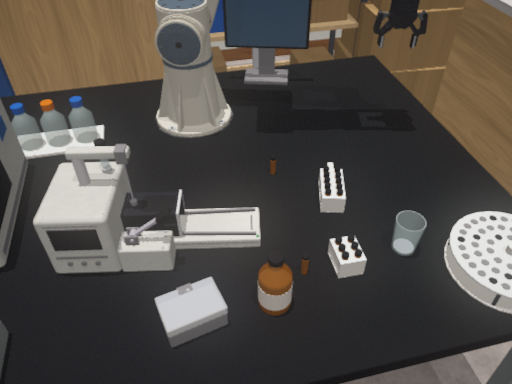

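View pics/side0.png

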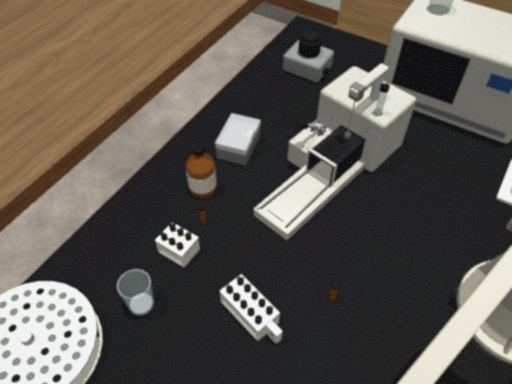

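View pics/wrist0.png

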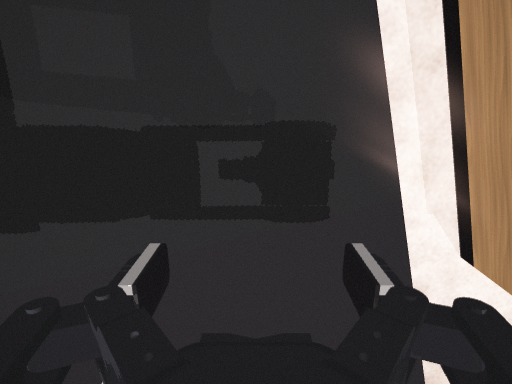

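The scene view shows the sampler at left, around (150,220), and the rack at (332,187) with its tab up at (330,170). The side view shows the rack at (250,305) with its tab at (273,330), and the deck at (310,195). I'll enlarge both.

```bash
cat > h.py <<'E'
import numpy as np, cv2
from scipy.spatial.transform import Rotation as R
from scipy.optimize import least_squares
C={"scene":dict(f=452.8406,c=(261.9159,191.8359),p=np.array([1315.53175565,-93.46421208,819.96443472]),R=R.from_euler("xyz",[-2.30023418e+00,-2.25753181e-03,1.32759051e+00])),
"side":dict(f=494.57255,c=(254.4901,200.5803),p=np.array([233.0651893,702.53107717,980.01675756]),R=R.from_euler("xyz",[-2.46805264,-0.00308502,-2.59190164]))}
def proj(n,X):
    c=C[n]; v=c["R"].inv().apply(np.atleast_2d(X)-c["p"]); return v[:,:2]/v[:,2:]*c["f"]+np.array(c["c"])
def bp(n,uv,z):
    c=C[n]; uv=np.atleast_2d(uv); d=np.c_[(uv-np.array(c["c"]))/c["f"],np.ones(len(uv))]; d=c["R"].apply(d)
    return c["p"]+d*((z-c["p"][2])/d[:,2])[:,None]
def pose(x,y,yaw,P):  # local mm -> world
    P=np.atleast_2d(P).astype(float); c,s=np.cos(yaw),np.sin(yaw)
    return np.c_[x+c*P[:,0]-s*P[:,1],y+s*P[:,0]+c*P[:,1],P[:,2]]
def crop(n,img,x0,y0,w,h,k,name):
    cv2.imwrite(name,cv2.resize(img[y0:y0+h,x0:x0+w],None,fx=k,fy=k,interpolation=cv2.INTER_CUBIC))
E
python3 - <<'E'
import cv2
from h import *
s=cv2.imread("pics/scene0.png"); d=cv2.imread("pics/side0.png")
crop(0,s,20,130,250,150,3.2,"pics/s_sam.png"); crop(0,d,240,55,190,190,3,"pics/d_sam.png")
crop(0,s,300,150,70,70,8,"pics/s_rack.png"); crop(0,d,210,265,80,80,7,"pics/d_rack.png")
E
```

```text
(no output)
```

View pics/s_sam.png

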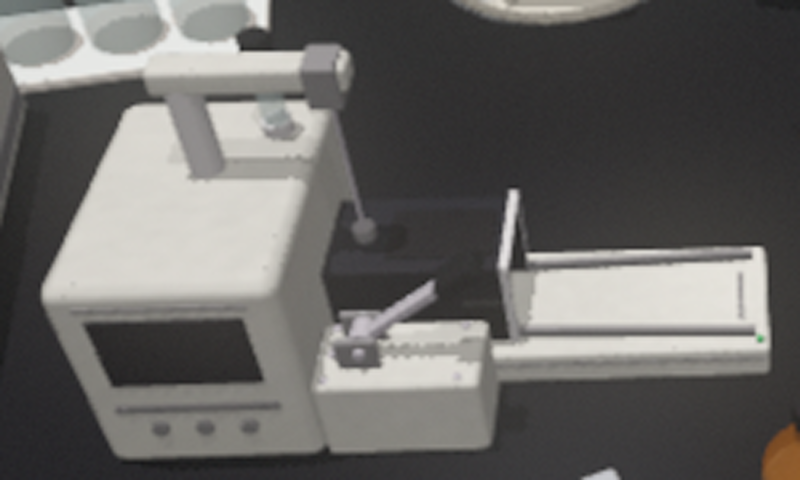

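View pics/d_sam.png

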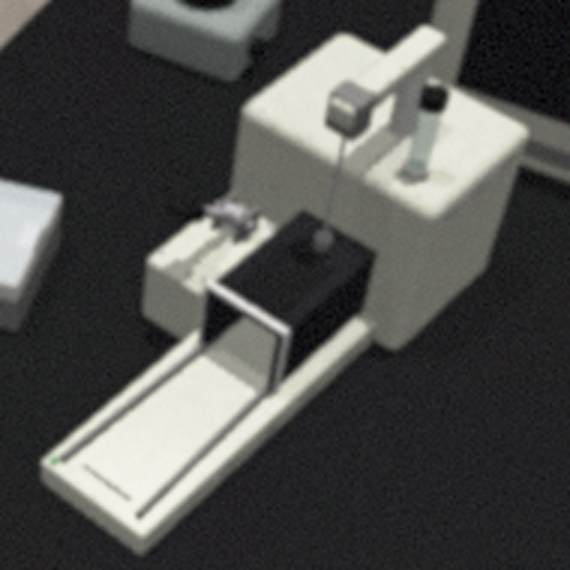

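View pics/s_rack.png

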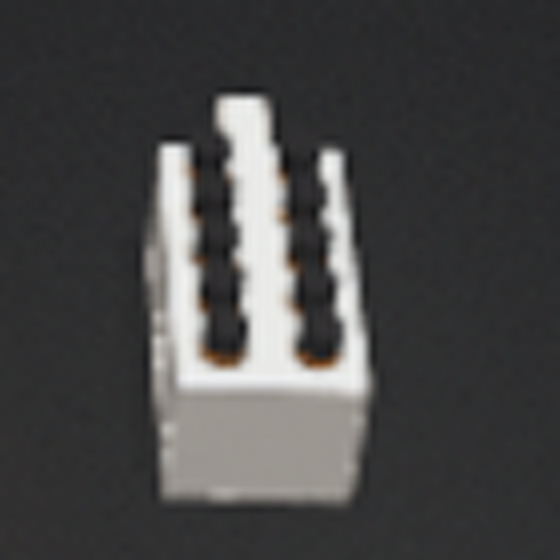

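View pics/d_rack.png

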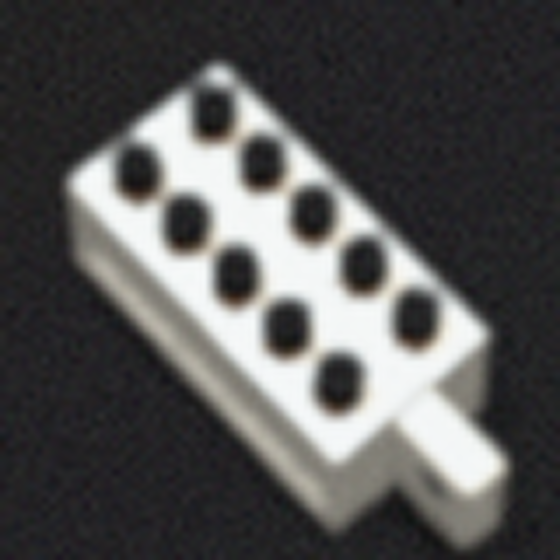

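```bash
cat > fit.py <<'E'
from h import *
def un(p,x0,y0,k): return (np.array(p,float)+.5)/k-.5+np.array([x0,y0])
rs=[((178,390),(60,-30,50)),((368,388),(60,30,50)),((165,500),(60,-30,0)),((352,500),(60,30,0)),((163,145),(-60,-30,50)),((342,150),(-60,30,50)),((217,97),(-92,-8,48)),((268,97),(-92,8,48))]
rd=[((218,60),(60,-30,50)),((66,185),(60,30,50)),((492,335),(-60,-30,50)),((335,467),(-60,30,50)),((338,530),(-60,30,0)),((512,468),(-92,-8,48)),((465,495),(-92,8,48))]
obs=[("scene",un(a,300,150,8),b) for a,b in rs]+[("side",un(a,210,265,7),b) for a,b in rd]
f=lambda q:np.concatenate([(proj(n,pose(q[0],q[1],q[2],b))[0]-a) for n,a,b in obs])
x0=bp("scene",[332,190],25)[0]
s=least_squares(f,[x0[0],x0[1],0.],loss="soft_l1"); print("rack",s.x,np.round(f(s.x).reshape(-1,2),1).tolist())
rack=s.x
ss=[((767,249),(-185,-1,30)),((767,351),(-185,1,30)),((770,374),(-185,1,0)),((514,191),(0,-39,102)),((358,352),(95,95,88))]
sd=[((43,466),(-185,1,30)),((140,538),(-185,-1,30)),((207,285),(0,39,102)),((291,333),(0,-39,102)),((372,326),(130,-1,30))]
obs2=[("scene",un(a,20,130,3.2),b) for a,b in ss]+[("side",un(a,240,55,3),b) for a,b in sd]
def g(q):
    o=[]
    for n,a,b in obs2:
        b=list(b)
        if abs(b[1])==1:b[1]*=q[3]
        o.append(proj(n,pose(q[0],q[1],q[2],b))[0]-a)
    return np.concatenate(o)
x1=bp("scene",[180,220],50)[0]
print(x1)
for th in(-1.5,):
    t=least_squares(g,[x1[0],x1[1],th,45.],loss="soft_l1"); print("samp",t.x,t.cost,np.round(g(t.x).reshape(-1,2),1).tolist())
for nm,u in (("vial_a/b",[272,172]),("v",[305,272]),("bottle",[275,305]),("short",[347,262]),("beaker",[405,245]),("tip",[195,320])): print(nm,bp("scene",u,5)[0].round())
np.save("fit.npy",[rack,t.x[:3]])
for n in C:
    im=cv2.imread(f"pics/{n}0.png"); im=cv2.resize(im,None,fx=1.5,fy=1.5) if 0 else im
    k=3; im=cv2.resize(im,None,fx=k,fy=k,interpolation=cv2.INTER_CUBIC)
    def L(q,P,col):
        p=proj(n,pose(*q,P)); p=((p+.5)*k-.5).astype(int); cv2.polylines(im,[p],False,col,1,cv2.LINE_AA)
    L(rack,[(60,30,50),(60,-30,50),(-60,-30,50),(-60,30,50),(60,30,50)],(0,0,255))
    L(rack,[(60,30,0),(60,-30,0),(-60,-30,0),(-60,30,0),(60,30,0)],(0,255,0))
    L(rack,[(-60,8,48),(-92,8,48),(-92,-8,48),(-60,-8,48)],(255,0,0))
    q=t.x[:3]; 
    L(q,[(0,38,30),(-185,38,30),(-185,-38,30),(0,-38,30)],(0,0,255))
    L(q,[(0,39,102),(130,39,102),(130,-39,102),(0,-39,102),(0,39,102)],(0,255,0))
    L(q,[(0,33,30),(0,33,97),(0,-33,97),(0,-33,30),(0,33,30)],(255,0,255))
    piv=np.array([95,85,88]);
    for a,c in((.66,(0,255,255)),):
        P=[piv+np.array([-r_*np.cos(a)-h*np.sin(a)*1,w,r_*np.sin(a)-0+h*np.cos(a)]) for r_,w,h in((0,0,0),(90,0,0),(90,0,7),(72,-12,7),(72,12,7),(108,12,7),(108,-12,7),(72,-12,7))]
        P=[piv+np.array([-r_*np.cos(a)+h*np.sin(a),w,r_*np.sin(a)+h*np.cos(a)]) for r_,w,h in((0,0,0),(90,0,0),(90,0,7),(72,-12,7),(72,12,7),(108,12,7),(108,-12,7),(72,-12,7))]
        L(q,P,c)
    b=[(60,390,750,400),(880,430,250,250)] if n=="scene" else [(720,165,570,570),(600,750,300,300)]
    for i,(x,y,w,h) in enumerate(b): cv2.imwrite(f"pics/ov_{n}{i}.png",im[y:y+h,x:x+w])
E
python3 fit.py
```

```text
rack [ 4.88825418e+02  3.02250926e+02 -2.88875114e-01] [[-0.0, -0.5], [0.2, 0.5], [-0.2, -0.0], [-0.2, 0.8], [-0.5, 0.3], [-0.7, 0.3], [0.1, -0.2], [-0.5, -0.0], [-0.0, 1.1], [0.1, -0.1], [-0.5, 0.1], [0.1, -0.1], [-0.6, 1.0], [-0.3, -0.6], [0.6, 0.6]]
[531.18019125 -98.2678054   50.        ]
samp [527.04768904 -93.62901517  -1.7706592   52.37814207] 8.967804795427405 [[-1.1, -0.3], [0.6, -1.3], [-0.4, -0.0], [0.4, 2.1], [0.4, -1.2], [-0.4, -1.2], [0.1, -1.0], [0.0, 0.9], [-2.7, 0.9], [0.9, -2.3]]
vial_a/b [356. 176.   5.]
v [717. 157.   5.]
bottle [786.  68.   5.]
short [713. 260.   5.]
beaker [698. 414.   5.]
tip [ 781. -100.    5.]
```

View pics/ov_scene0.png

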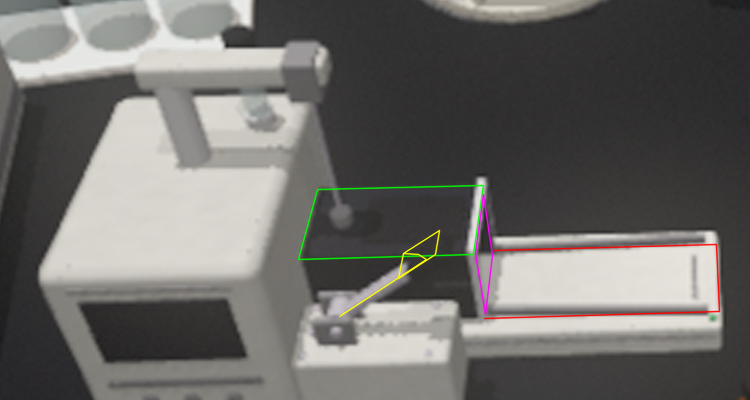

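View pics/ov_side0.png

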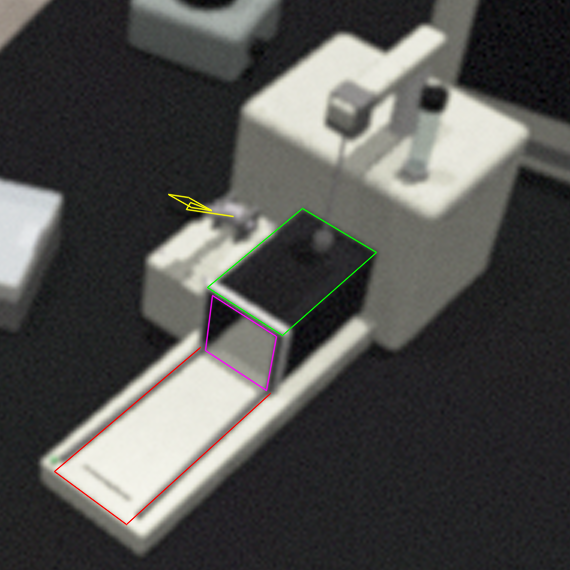

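View pics/ov_side1.png

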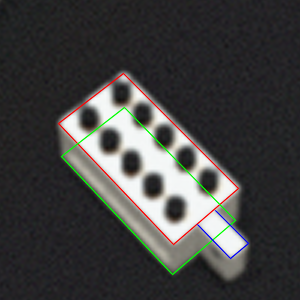

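```bash
python3 - <<'E'
import cv2
from h import *
s=cv2.imread("pics/scene0.png"); d=cv2.imread("pics/side0.png")
g=lambda i: np.clip(255*(i/255.)**.6,0,255).astype(np.uint8)
crop(0,g(s),115,180,155,80,5,"pics/z1.png"); crop(0,g(d),250,115,120,130,4.5,"pics/z2.png")
E
```

```text
(no output)
```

View pics/z1.png

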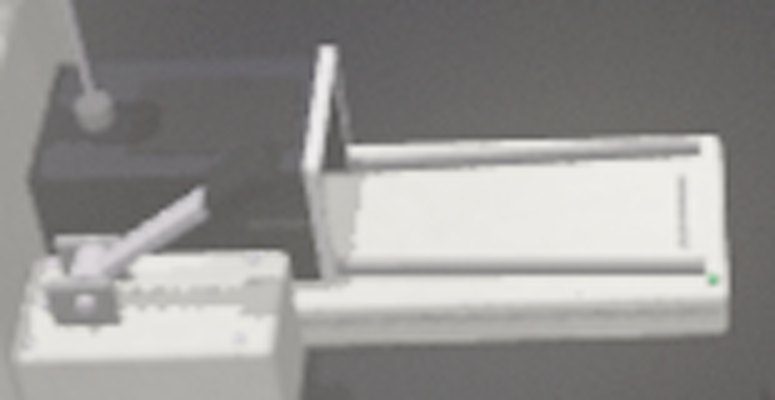

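View pics/z2.png

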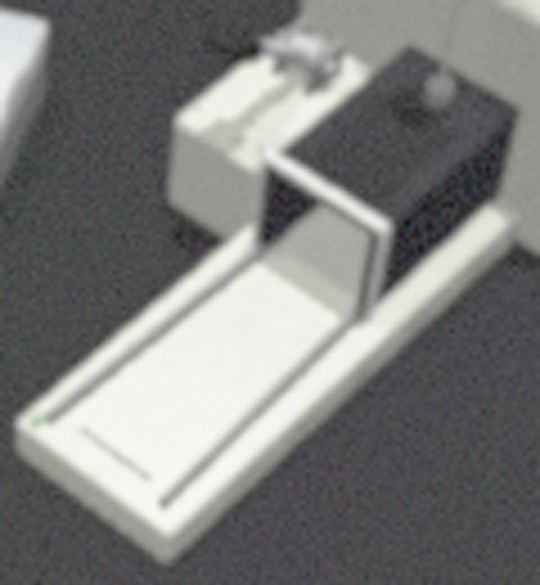

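```bash
cat > fit2.py <<'E'
from h import *
def un(p,x0,y0,k): return (np.array(p,float)+.5)/k-.5+np.array([x0,y0])
# entries: pixel, func(params)->local ; params q=[x,y,yaw,w,lx,lw]
W=lambda s,z:(lambda q:(-185,s*q[3],z))
H=lambda x,s:(lambda q:(x,s*39,102))
LP=lambda s:(lambda q:(q[4],s*q[5],38))
A=[((722,135),W(-1,30)),((727,335),W(1,0)),((33,178),H(130,1)),((62,63),H(130,-1)),((700,143),LP(-1)),((705,262),LP(1))]
B=[((15,428),W(1,30)),((167,540),W(-1,30)),((167,566),W(-1,0)),((408,47),H(130,1)),((519,103),H(130,-1)),((48,418),LP(1)),((164,504),LP(-1)),((515,225),lambda q:(130,-q[3],30))]
obs=[("scene",un(a,115,180,5),b) for a,b in A]+[("side",un(a,250,115,4.5),b) for a,b in B]
g=lambda q:np.concatenate([proj(n,pose(q[0],q[1],q[2],b(q)))[0]-a for n,a,b in obs])
t=least_squares(g,[527,-93,-1.74,50,-178,38],loss="soft_l1"); print(t.x,t.cost); print(np.round(g(t.x).reshape(-1,2),1).tolist())
rack=np.load("fit.npy")[0]; q=t.x[:3]; np.save("fit.npy",[rack,q])
for n in C:
    im=cv2.imread(f"pics/{n}0.png"); im=np.clip(255*(im/255.)**.6,0,255).astype(np.uint8)
    k=4; im=cv2.resize(im,None,fx=k,fy=k,interpolation=cv2.INTER_CUBIC)
    def L(q,P,col):
        p=proj(n,pose(*q,P)); p=((p+.5)*k-.5).astype(int); cv2.polylines(im,[p],False,col,1,cv2.LINE_AA)
    L(q,[(0,32,30),(-185,38,30),(-185,-38,30),(0,-32,30)],(0,0,255))
    L(q,[(0,39,102),(130,39,102),(130,-39,102),(0,-39,102),(0,39,102)],(0,255,0))
    L(q,[(0,33,30),(0,33,97),(0,-33,97),(0,-33,30),(0,33,30)],(255,0,255))
    piv=np.array([95,85,88]);a=.66
    P=[piv+np.array([-r_*np.cos(a)+h*np.sin(a),w,r_*np.sin(a)+h*np.cos(a)]) for r_,w,h in((0,0,0),(90,0,0),(90,0,7),(72,-12,7),(72,12,7),(108,12,7),(108,-12,7),(72,-12,7))]
    L(q,P,(0,255,255))
    x,y,w,h=(440,700,640,360) if n=="scene" else (960,420,540,560)
    cv2.imwrite(f"pics/ow_{n}.png",im[y:y+h,x:x+w])
E
python3 fit2.py
```

```text
[ 526.06646856  -90.91466585   -1.77075866   53.7097053  -173.17886484
   40.95107497] 5.253315991654335
[[0.2, -0.2], [0.9, -0.2], [-0.7, 0.4], [-0.3, 0.2], [0.0, -0.5], [0.1, -0.2], [0.1, -0.3], [-0.1, -0.3], [-0.7, 1.2], [-0.0, 0.0], [0.2, 2.1], [-0.1, -0.1], [-0.1, -0.3], [0.9, -2.6]]
```

View pics/ow_scene.png

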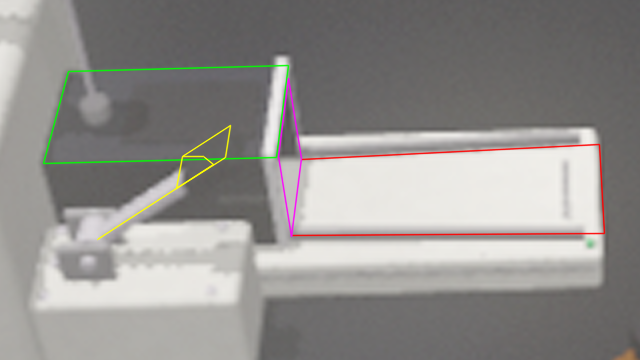

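View pics/ow_side.png

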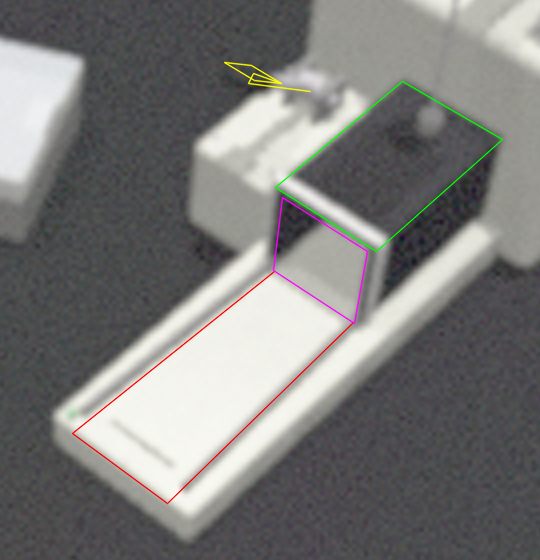

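arm_command --pt "-0.0149 0.0284 0.007 0 0 0.0025" --pt "-0.0149 0.0284 0.007 0 0 0.0025" --pt "-0.0149 0.0284 0.007 0 0 0.0025" --pt "-0.0149 0.0284 0.007 0 0 0.0025" --pt "-0.0149 0.0284 0.007 0 0 0.0025" --pt "-0.0149 0.0284 0.007 0 0 0.0025" --pt "-0.0149 0.0284 0.007 0 0 0.0025" --pt "-0.0149 0.0284 0.007 0 0 0.0025" --pt "-0.0149 0.0284 0.007 0 0 0.0025" --pt "-0.0149 0.0284 0.007 0 0 0.0025" --pt "-0.0149 0.0284 0.007 0 0 0.0025" --pt "-0.0149 0.0284 0.007 0 0 0.0025" --pt "-0.0149 0.0284 0.007 0 0 0.0025" --pt "-0.0149 0.0284 0.007 0 0 0.0025" --pt "0 0 0 0 0 0" --pt "0 0 0 0 0 0" --pt "0 0 0 0 0 0" --fingers 0.085

```text
clock: 1.57
eef_pos: [484.4, 297.4, 133.1]
tcp_rot: [-3.141, 0.0, 1.28]
contact_force: [-0.2, -0.0, 0.0]
opening: 0.995
```

```bash
cat >> h.py <<'E'
def cam(fr): return dict(f=fr["fx"],c=(fr["cx"],fr["cy"]),p=np.array(fr["xyz"]),R=R.from_euler("xyz",fr["orientation"]))
RK,SM=np.load("fit.npy")
def delta(s,goal,yaw):
    Rt=R.from_euler("xyz",s["tcp_rot"]); d=Rt.inv().apply(np.array(goal)-s["eef_pos"])
    return d.round(1), (R.from_euler("xyz",s["tcp_rot"]).inv()*R.from_euler("xyz",[np.pi,0,yaw])).as_rotvec().round(4)
E
python3 - <<'E'
from rig import r
from h import *
s=r.sense(); print(s["clock"],s["eef_pos"],s["tcp_rot"],s["contact_force"])
f=r.grab_frame("wrist"); C["w"]=cam(f)
im=f["image"].copy(); k=1.5; im=cv2.resize(im,None,fx=k,fy=k)
for P,c in (([(60,30,50),(60,-30,50),(-60,-30,50),(-60,30,50),(60,30,50)],(0,0,255)),([(-60,8,48),(-92,8,48),(-92,-8,48),(-60,-8,48)],(255,0,0))):
    p=((proj("w",pose(*RK,P))+.5)*k-.5).astype(int); cv2.polylines(im,[p],False,c,1)
cv2.imwrite("pics/w1.png",im)
print(delta(s,[*RK[:2],14],RK[2]+np.pi/2))
# pump head
def tri(a,b):
    fn=lambda X:np.r_[proj("scene",X)[0]-a,proj("side",X)[0]-b]
    return least_squares(fn,[500,-150,150]).x
H=tri([121.5,153],[356,91.6]); d=H-[SM[0],SM[1],0]; print("head",H,"sampler",pose(0,0,-SM[2],[d])) 
E
```

```text
1.5667 [484.44207174 297.40291783 133.1165391 ] [-3.14095849e+00  2.53137432e-04  1.28021261e+00] [-0.2443994  -0.0256833   0.02167608]
(array([  5.9,   2.9, 119.1]), array([-0.0006,  0.0003, -0.0017]))
head [ 505.37770173 -194.248883    247.08436867] sampler [[105.38464549   0.24900104 247.08436867]]
```

View pics/w1.png

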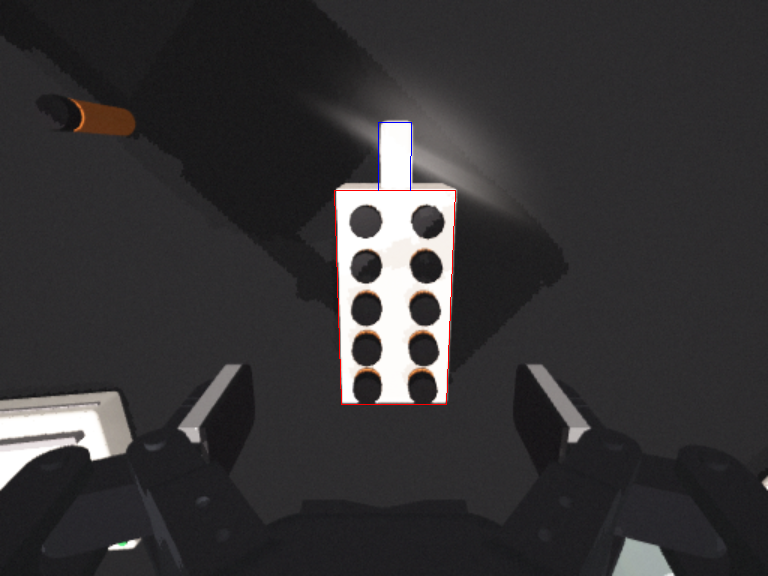

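The fit overlays the rack in the wrist view to within about a pixel. Descending to grip it.

arm_command --pt "0.0059 0.0029 0.009 0 0 -0.0017" --pt "0 0 0.011 0 0 0" --pt "0 0 0.011 0 0 0" --pt "0 0 0.011 0 0 0" --pt "0 0 0.011 0 0 0" --pt "0 0 0.011 0 0 0" --pt "0 0 0.011 0 0 0" --pt "0 0 0.011 0 0 0" --pt "0 0 0.011 0 0 0" --pt "0 0 0.011 0 0 0" --pt "0 0 0.011 0 0 0" --pt "0 0 0 0 0 0" --pt "0 0 0 0 0 0"

```text
clock: 2.7
eef_pos: [488.8, 302.0, 13.5]
tcp_rot: [-3.141, 0.001, 1.283]
contact_force: [-0.3, -0.3, 0.2]
opening: 0.993
```

arm_command --pt "0 0 0 0 0 0" --pt "0 0 0 0 0 0" --pt "0 0 0 0 0 0" --pt "0 0 0 0 0 0" --pt "0 0 0 0 0 0" --pt "0 0 0 0 0 0" --fingers 0.05 --squeeze 40

```text
clock: 3.2
eef_pos: [489.7, 302.4, 15.1]
tcp_rot: [3.141, -0.001, 1.283]
contact_force: [-0.1, -1.3, 6.4]
opening: 0.695
```

arm_command --pt "0 0 -0.005 0 0 0" --pt "0 0 -0.008 0 0 0" --pt "0 0 -0.01 0 0 0" --pt "0 0 -0.01 0 0 0.05" --pt "0 0 -0.01 0 0 0.12" --pt "0 0 -0.01 0 0 0.12" --pt "0 0 -0.01 0 0 0.12" --pt "0 0 -0.01 0 0 0.12" --pt "0 0 -0.01 0 0 0.12" --pt "0 0 -0.01 0 0 0.12" --pt "0 0 -0.007 0 0 0.12" --pt "0 0 0 0 0 0.12" --pt "0 0 0 0 0 0.12" --pt "0 0 0 0 0 0.12" --pt "0 0 0 0 0 0.12" --pt "0 0 0 0 0 0.113" --pt "0 0 0 0 0 0"

```text
clock: 4.62
eef_pos: [489.1, 302.2, 115.0]
tcp_rot: [-3.141, -0.0, -0.205]
contact_force: [0.6, 1.0, -4.1]
opening: 0.702
```

arm_command --pt "0.005 0.012 0 0 0 0" --pt "0.0095 0.024 0 0 0 0" --pt "0.0095 0.024 0 0 0 0" --pt "0.0095 0.024 0 0 0 0" --pt "0.0095 0.024 0 0 0 0" --pt "0.0095 0.024 0 0 0 0" --pt "0.0095 0.024 0 0 0 0" --pt "0.0095 0.024 0 0 0 0" --pt "0.0095 0.024 0 0 0 0" --pt "0.0095 0.024 0 0 0 0" --pt "0.0095 0.024 0 0 0 0" --pt "0.0095 0.024 0 0 0 0" --pt "0.005 0.012 0 0 0 0" --pt "0 0 0 0 0 0" --pt "0 0 0 0 0 0" --pt "0 0 0 0 0 0"

```text
clock: 5.95
eef_pos: [543.8, -2.4, 114.3]
tcp_rot: [-3.141, 0.0, -0.199]
contact_force: [0.3, -0.1, -3.8]
opening: 0.695
```

```bash
cat > look.py <<'E'
import sys
from rig import r
from h import *
tag=sys.argv[1]
s=r.sense(); print(s["clock"],s["eef_pos"],s["tcp_rot"],s["contact_force"],s["opening"])
x=float(sys.argv[2]) if len(sys.argv)>2 else -90; z=float(sys.argv[3]) if len(sys.argv)>3 else 46
g=pose(*SM,[(x,0,z)])[0]; print("goal",g,delta(s,g,SM[2]+np.pi/2))
d=s["eef_pos"]-[SM[0],SM[1],0]; print("tcp in sampler",pose(0,0,-SM[2],[d]).round(1))
for n in sys.argv[4].split(","):
    f=r.grab_frame(n); C[n]=cam(f); im=f["image"]; cv2.imwrite(f"pics/{tag}_{n}_raw.png",im)
    k=1.5; im=cv2.resize(im,None,fx=k,fy=k,interpolation=cv2.INTER_CUBIC)
    def L(P,c):
        p=((proj(n,pose(*SM,P))+.5)*k-.5).astype(int); cv2.polylines(im,[p],False,c,1,cv2.LINE_AA)
    if n=="wrist":
        L([(0,32,30),(-185,38,30),(-185,-38,30),(0,-32,30)],(0,0,255)); L([(0,39,102),(130,39,102),(130,-39,102),(0,-39,102),(0,39,102)],(0,255,0))
    cv2.imwrite(f"pics/{tag}_{n}.png",im)
E
python3 look.py a -90 46 wrist,scene,side
```

```text
5.95 [543.76619941  -2.36232721 114.33843699] [-3.14133168e+00  4.18433131e-04 -1.99223452e-01] [ 0.34155542 -0.05785952 -3.84529961] 0.6952874338741544
goal [543.94338561  -2.70800036  46.        ] (array([ 0.3,  0.3, 68.3]), array([-0.0003,  0.0004,  0.0007]))
tcp in sampler [[-90.3  -0.2 114.3]]
```

View pics/a_wrist.png

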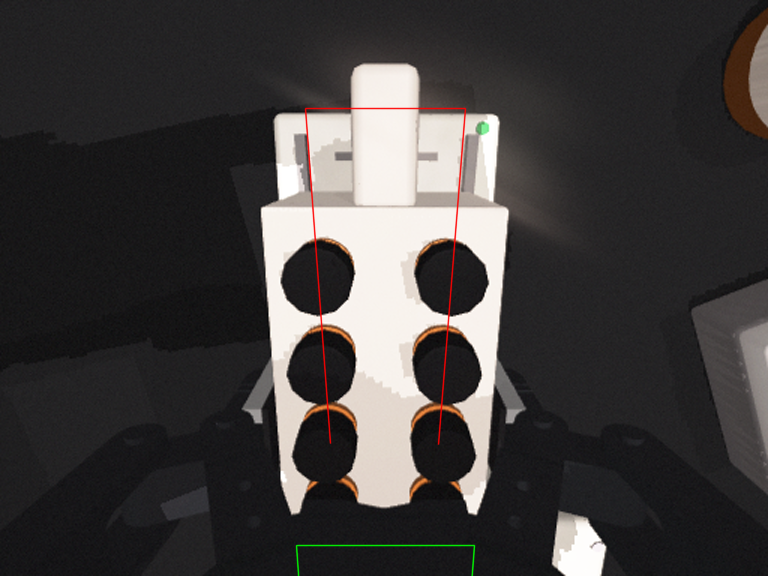

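View pics/a_side.png

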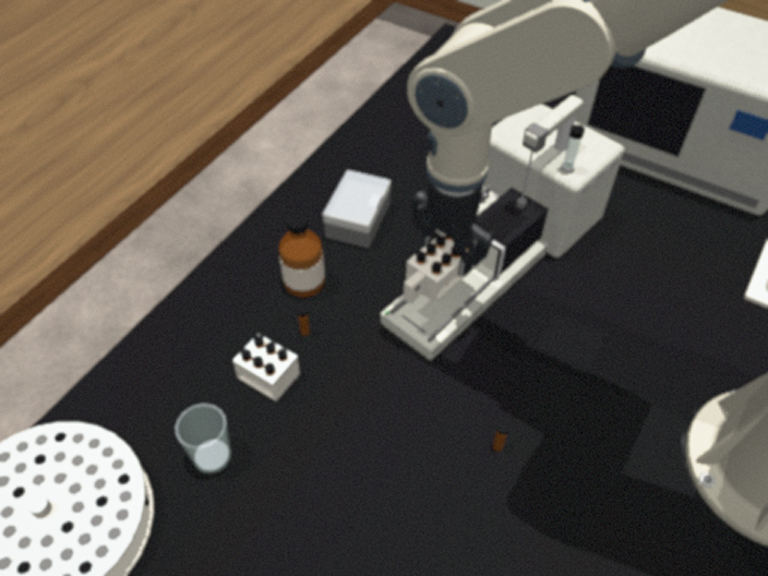

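The deck's edges at rows 115–120 and columns 275 and 498 centre on 386. That matches both the tab and the fit, so I'm lowering.

arm_command --pt "0 0 0.005 0 0 0" --pt "0 0 0.009 0 0 0" --pt "0 0 0.01 0 0 0" --pt "0 0 0.01 0 0 0" --pt "0 0 0.01 0 0 0" --pt "0 0 0.01 0 0 0" --pt "0 0 0.006 0 0 0" --pt "0 0 0.004 0 0 0" --pt "0 0 0.002 0 0 0" --pt "0 0 0.001 0 0 0" --pt "0 0 0 0 0 0" --pt "0 0 0 0 0 0"

```text
clock: 7.1
eef_pos: [544.5, -2.8, 47.6]
tcp_rot: [-3.141, -0.001, -0.2]
contact_force: [0.3, -0.6, -3.9]
opening: 0.698
```

arm_command --pt "0 0 0.001 0 0 0" --pt "0 0 0.001 0 0 0" --pt "0 0 0 0 0 0"

```text
clock: 7.35
eef_pos: [544.2, -2.8, 45.4]
tcp_rot: [-3.142, -0.0, -0.2]
contact_force: [0.2, -0.4, -4.2]
opening: 0.698
```

arm_command --pt "0 0 0.001 0 0 0" --pt "0 0 0.001 0 0 0" --pt "0 0 0 0 0 0"

```text
clock: 7.6
eef_pos: [544.3, -2.8, 45.1]
tcp_rot: [-3.142, -0.0, -0.2]
contact_force: [-7.6, -0.1, 19.7]
opening: 0.694
```

arm_command --pt "0 0 -0.001 0 0 0" --pt "0 0 0 0 0 0" --pt "0 0 0 0 0 0" --pt "0 0 0 0 0 0" --pt "0 0 0 0 0 0" --fingers 0.08

```text
clock: 8.02
eef_pos: [544.2, -2.8, 44.2]
tcp_rot: [3.142, 0.0, -0.2]
contact_force: [-0.9, 0.4, -0.3]
opening: 0.938
```

arm_command --pt "0 0 -0.006 0 0 0" --pt "0 0 -0.012 0 0 0" --pt "0 0 -0.012 0 0 0" --pt "0 0 -0.012 0 0 0" --pt "0 0 -0.012 0 0 0" --pt "0 0 -0.012 0 0 0" --pt "0 0 -0.012 0 0 0" --pt "0 -0.015 -0.01 0 0 0" --pt "0 -0.02 0 0 0 0" --pt "0 -0.02 0 0 0 0" --pt "0 -0.015 0 0 0 0" --pt "0 -0.008 0 0 0 0" --pt "0 0 0 0 0 0" --pt "0 0 0 0 0 0" --fingers 0.04

```text
clock: 9.18
eef_pos: [559.4, 73.5, 132.5]
tcp_rot: [3.141, 0.0, -0.199]
contact_force: [0.1, -0.2, -4.6]
opening: 0.693
```

```bash
python3 look.py b -168 45 wrist,scene,side
```

```text
9.1833 [559.42961358  73.53250092 132.52168032] [ 3.14119664e+00  1.34833734e-04 -1.99288102e-01] [ 0.11996752 -0.22739815 -4.61288697] 0.6926872171080408
goal [559.43671372  73.7377764   45.        ] (array([-0. , -0.2, 87.5]), array([0.0004, 0.0001, 0.0007]))
tcp in sampler [[-167.8    0.   132.5]]
```

View pics/b_wrist.png

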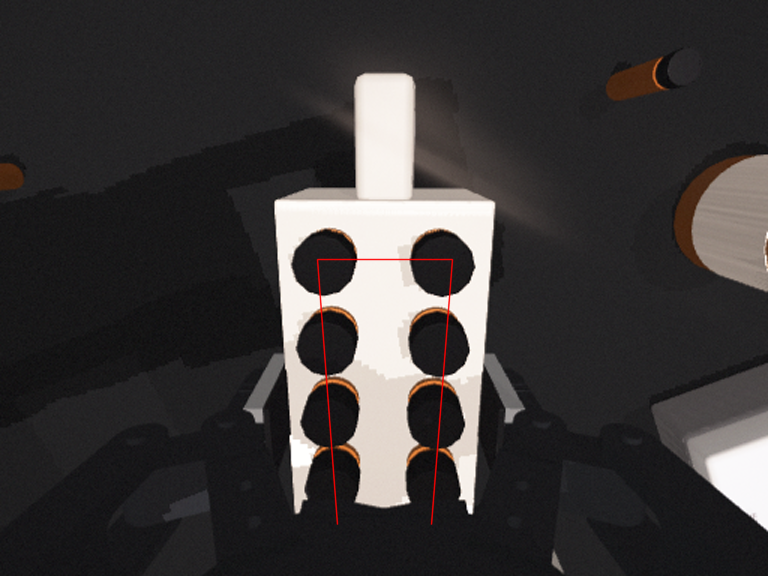

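View pics/b_side.png

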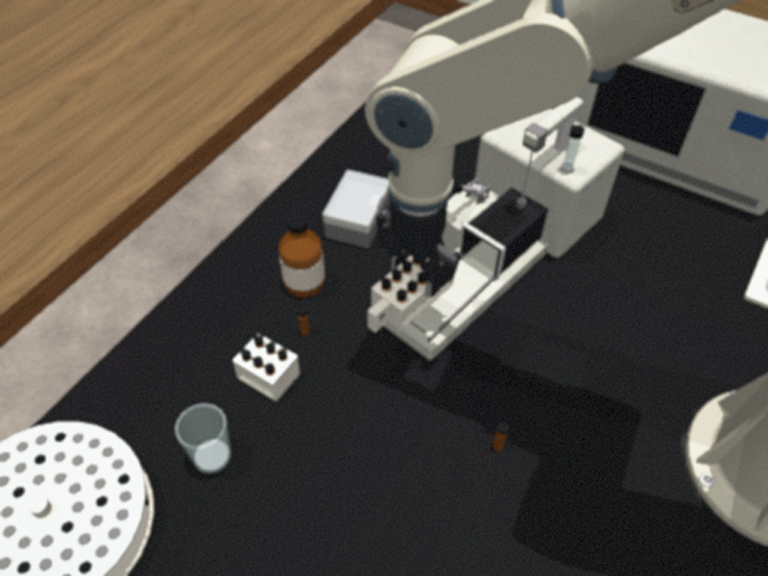

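My mistake: commanding the fingers to 40 mm in the same call as the lift gripped the rack again and carried it up. It is held securely, so I'll set it down again and let go properly.

arm_command --pt "0 0.008 0 0 0 0" --pt "0 0.015 0 0 0 0" --pt "0 0.02 0 0 0 0" --pt "0 0.02 0 0 0 0" --pt "0 0.015 0.005 0 0 0" --pt "0 0 0.01 0 0 0" --pt "0 0 0.012 0 0 0" --pt "0 0 0.012 0 0 0" --pt "0 0 0.012 0 0 0" --pt "0 0 0.012 0 0 0" --pt "0 0 0.01 0 0 0" --pt "0 0 0.006 0 0 0" --pt "0 0 0.004 0 0 0" --pt "0 0 0.002 0 0 0" --pt "0 0 0.001 0 0 0" --pt "0 0 0 0 0 0" --pt "0 0 0 0 0 0"

```text
clock: 10.75
eef_pos: [544.5, -2.1, 52.5]
tcp_rot: [-3.141, -0.0, -0.2]
contact_force: [-26.4, 2.1, 90.7]
opening: 0.688
```

arm_command --pt "0 0 -0.004 0 0 0" --pt "0 0 -0.0005 0 0 0" --pt "0 0 0 0 0 0"

```text
clock: 11.0
eef_pos: [545.2, -2.3, 52.8]
tcp_rot: [-3.141, -0.002, -0.2]
contact_force: [-5.9, -0.3, 30.4]
opening: 0.693
```

```bash
python3 look.py c -90 45 wrist,scene,side
```

```text
11.0 [545.20020232  -2.30516943  52.75113976] [-3.14106921e+00 -1.78811223e-03 -1.99658151e-01] [-5.92732871 -0.25656719 30.43250242] 0.6933608604131145
goal [543.94338561  -2.70800036  45.        ] (array([-1.2,  0.6,  7.7]), array([-0.0005, -0.0018,  0.0003]))
tcp in sampler [[-90.6   1.2  52.8]]
```

View pics/c_side.png

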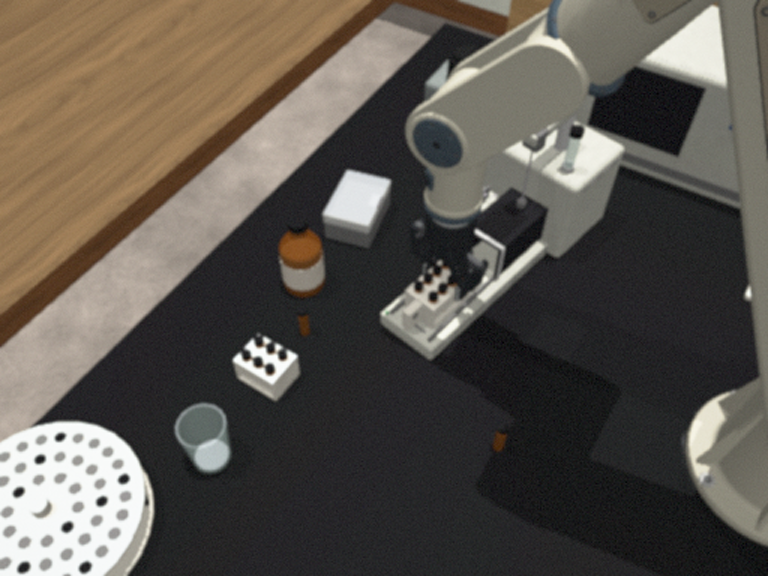

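arm_command --pt "0 0 -0.0015 0 0 0" --pt "0 0 0 0 0 0"

```text
clock: 11.32
eef_pos: [545.0, -2.4, 52.8]
tcp_rot: [-3.141, -0.001, -0.2]
contact_force: [-1.9, -0.1, 12.8]
opening: 0.687
```

arm_command --pt "0 0 0 0 0 0" --pt "0 0 0 0 0 0" --pt "0 0 0 0 0 0" --pt "0 0 0 0 0 0" --pt "0 0 0 0 0 0" --pt "0 0 0 0 0 0" --pt "0 0 0 0 0 0" --pt "0 0 0 0 0 0" --fingers 0.085

```text
clock: 11.98
eef_pos: [544.1, -2.8, 52.2]
tcp_rot: [3.142, 0.0, -0.2]
contact_force: [0.9, -0.2, 0.4]
opening: 0.994
```

arm_command --pt "0 0 -0.006 0 0 0" --pt "0 0 -0.012 0 0 0" --pt "0 0 -0.012 0 0 0" --pt "0 0 -0.012 0 0 0" --pt "0 0 -0.012 0 0 0" --pt "0 0 -0.012 0 0 0" --pt "0 0 -0.012 0 0 0" --pt "0 -0.015 -0.006 0 0 0" --pt "0 -0.02 0 0 0 0" --pt "0 -0.02 0 0 0 0" --pt "0 -0.015 0 0 0 0" --pt "0 -0.008 0 0 0 0" --pt "0 0 0 0 0 0" --pt "0 0 0 0 0 0"

```text
clock: 13.15
eef_pos: [559.6, 73.6, 136.7]
tcp_rot: [3.141, -0.0, -0.199]
contact_force: [0.1, 0.5, -0.5]
opening: 0.997
```

```bash
python3 look.py d -168 45 wrist,scene,side
```

```text
13.15 [559.56804732  73.57685181 136.6682495 ] [ 3.14136511e+00 -1.64692369e-04 -1.99342235e-01] [ 0.07618825  0.52383976 -0.4651117 ] 0.997295918530046
goal [559.43671372  73.7377764   45.        ] (array([-0.2, -0.2, 91.7]), array([ 0.0002, -0.0002,  0.0006]))
tcp in sampler [[-167.9    0.2  136.7]]
```

View pics/d_wrist.png

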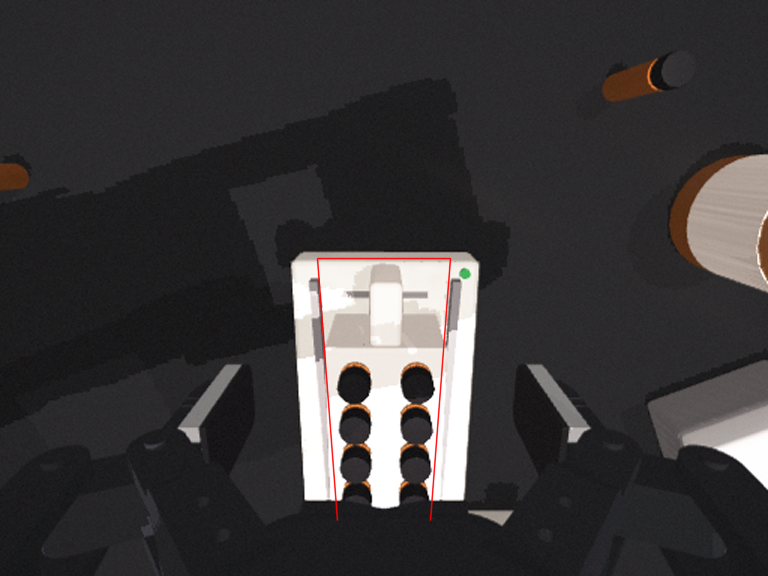

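View pics/d_side.png

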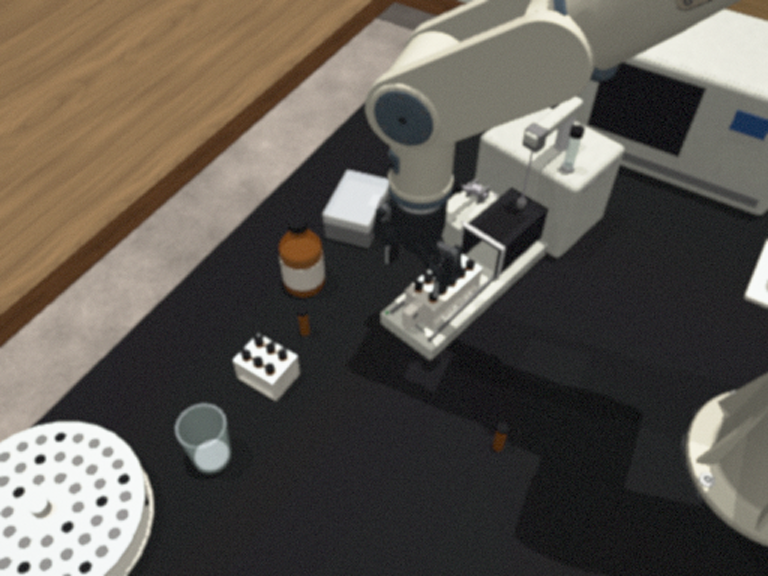

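The rack is now released, flat and aligned on the deck, with its tab at column 386 in the wrist view. Next I go for the tab.

arm_command --pt "0 0 0 0 0 0" --pt "0 0 0 0 0 0" --pt "0 0 0.008 0 0 0" --pt "0 0 0.012 0 0 0" --pt "0 0 0.012 0 0 0" --pt "0 0 0.012 0 0 0" --pt "0 0 0.012 0 0 0" --pt "0 0 0.012 0 0 0" --pt "0 0 0.01 0 0 0" --pt "0 0 0.008 0 0 0" --pt "0 0 0.004 0 0 0" --pt "0 0 0.002 0 0 0" --pt "0 0 0 0 0 0" --pt "0 0 0 0 0 0" --fingers 0.04

```text
clock: 14.47
eef_pos: [560.0, 73.7, 44.6]
tcp_rot: [-3.141, -0.001, -0.2]
contact_force: [0.3, 0.2, 0.1]
opening: 0.465
```

arm_command --pt "0 0 0 0 0 0" --pt "0 0 0 0 0 0" --pt "0 0 0 0 0 0" --pt "0 0 0 0 0 0" --pt "0 0 0 0 0 0" --pt "0 0 0 0 0 0" --fingers 0.005 --squeeze 40

```text
clock: 14.97
eef_pos: [560.2, 73.7, 44.9]
tcp_rot: [-3.141, -0.001, -0.2]
contact_force: [-0.8, 0.0, 6.2]
opening: 0.182
```

```bash
python3 look.py e -168 45 wrist,scene,side
```

```text
14.9667 [560.18613723  73.72313914  44.94800957] [-3.14119211e+00 -1.14445515e-03 -2.00293026e-01] [-8.26912502e-01  4.50909215e-03  6.24716383e+00] 0.18227112582489294
goal [559.43671372  73.7377764   45.        ] (array([-0.7,  0.1, -0.1]), array([-0.0004, -0.0011, -0.0003]))
tcp in sampler [[-168.1    0.7   44.9]]
```

View pics/e_wrist.png

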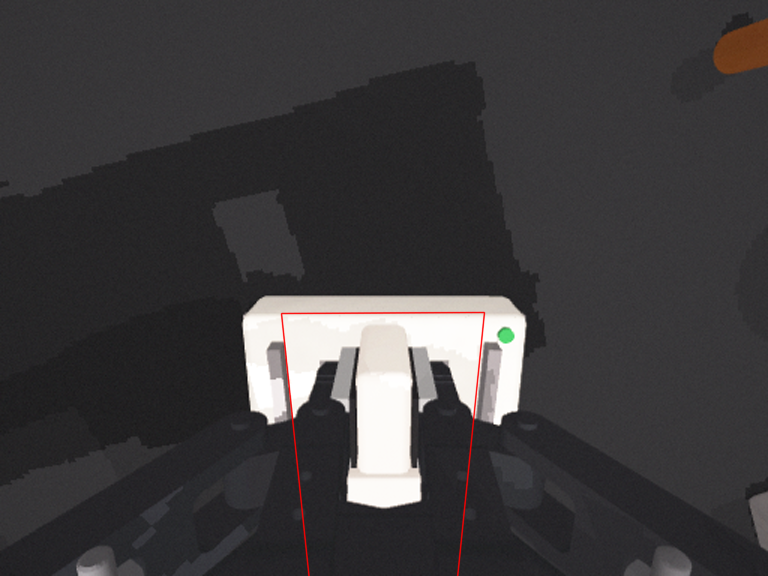

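Tab gripped (opening 0.18, about 16 mm). Slide 76 mm in, short of the nearest possible stop position.

arm_command --pt "0 0 -0.0005 0 0 0" --pt "0 0.002 0 0 0 0" --pt "0 0.004 0 0 0 0" --pt "0 0.006 0 0 0 0" --pt "0 0.006 0 0 0 0" --pt "0 0.006 0 0 0 0" --pt "0 0 0 0 0 0"

```text
clock: 15.7
eef_pos: [554.7, 48.7, 44.9]
tcp_rot: [3.141, -0.0, -0.201]
contact_force: [0.9, -2.6, 4.3]
opening: 0.181
```

arm_command --pt "0 0.003 0 0 0 0" --pt "0 0.005 0 0 0 0" --pt "0 0.005 0 0 0 0" --pt "0 0.005 0 0 0 0" --pt "0 0.005 0 0 0 0" --pt "0 0.003 0 0 0 0" --pt "0 0 0 0 0 0"

```text
clock: 16.28
eef_pos: [549.7, 24.1, 44.9]
tcp_rot: [3.141, -0.0, -0.201]
contact_force: [-0.2, 0.5, 5.4]
opening: 0.176
```

arm_command --pt "0 0.003 0 0 0 0" --pt "0 0.005 0 0 0 0" --pt "0 0.005 0 0 0 0" --pt "0 0.005 0 0 0 0" --pt "0 0.004 0 0 0 0" --pt "0 0.003 0 0 0 0" --pt "0 0 0 0 0 0"

```text
clock: 16.87
eef_pos: [544.8, -0.2, 44.9]
tcp_rot: [-3.142, -0.0, -0.2]
contact_force: [-0.2, 1.8, 6.0]
opening: 0.181
```

arm_command --pt "0 0.001 0 0 0 0" --pt "0 0.001 0 0 0 0" --pt "0 0.001 0 0 0 0"

```text
clock: 17.12
eef_pos: [544.3, -2.4, 44.9]
tcp_rot: [-3.141, -0.0, -0.2]
contact_force: [2.0, 5.5, 5.2]
opening: 0.183
```

```bash
python3 look.py f -88 45 wrist
```

```text
17.1167 [544.34549404  -2.44631364  44.93306345] [-3.14106009e+00 -3.30723508e-04 -2.00412540e-01] [1.95474149 5.45650573 5.19690819] 0.18273878711919453
goal [543.54612078  -4.66814848  45.        ] (array([-0.3,  2.3, -0.1]), array([-0.0005, -0.0003, -0.0005]))
tcp in sampler [[-90.3   0.3  44.9]]
```

View pics/f_wrist.png

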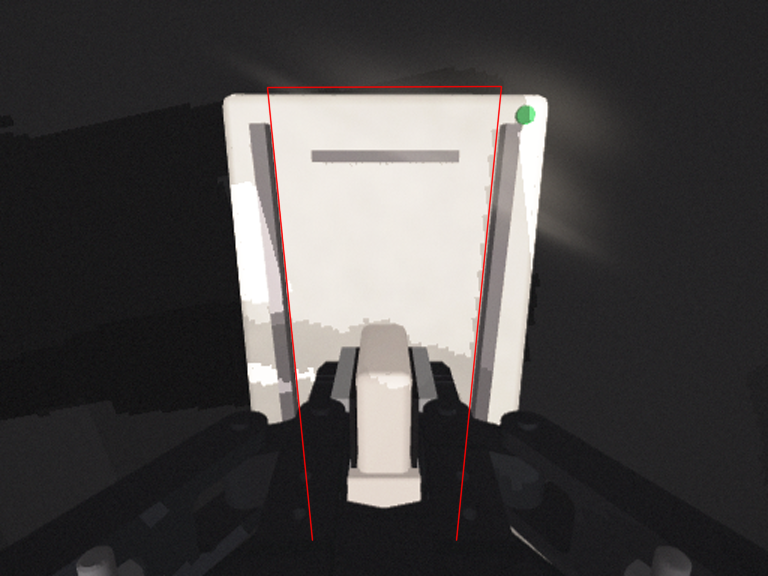

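Nose is about 47 mm in and the sliding force is about 5 N. I'll feel forward in short steps.

arm_command --pt "0 0.001 0 0 0 0" --pt "0 0.001 0 0 0 0" --pt "0 0.001 0 0 0 0"

```text
clock: 17.42
eef_pos: [543.8, -5.3, 44.9]
tcp_rot: [-3.141, -0.0, -0.2]
contact_force: [1.6, 6.4, 5.5]
opening: 0.181
```

arm_command --pt "0 0.001 0 0 0 0" --pt "0 0.001 0 0 0 0" --pt "0 0.001 0 0 0 0"

```text
clock: 17.67
eef_pos: [543.2, -8.3, 44.9]
tcp_rot: [-3.141, -0.0, -0.2]
contact_force: [1.0, 6.3, 4.8]
opening: 0.18
```

arm_command --pt "0 0.001 0 0 0 0" --pt "0 0.001 0 0 0 0"

```text
clock: 17.83
eef_pos: [542.8, -10.3, 44.9]
tcp_rot: [-3.141, -0.0, -0.2]
contact_force: [1.1, 6.3, 5.5]
opening: 0.181
```

arm_command --pt "0 0.001 0 0 0 0" --pt "0 0.001 0 0 0 0"

```text
clock: 18.0
eef_pos: [542.4, -12.2, 44.9]
tcp_rot: [-3.141, -0.0, -0.2]
contact_force: [1.0, 5.1, 5.9]
opening: 0.18
```

arm_command --pt "0 0.001 0 0 0 0" --pt "0 0.001 0 0 0 0"

```text
clock: 18.17
eef_pos: [541.9, -14.2, 44.9]
tcp_rot: [-3.141, -0.0, -0.2]
contact_force: [1.3, 6.7, 5.4]
opening: 0.177
```

arm_command --pt "0 0.001 0 0 0 0" --pt "0 0.001 0 0 0 0"

```text
clock: 18.33
eef_pos: [541.5, -16.2, 44.9]
tcp_rot: [-3.141, -0.0, -0.2]
contact_force: [2.0, 6.1, 5.0]
opening: 0.181
```

arm_command --pt "0 0.001 0 0 0 0" --pt "0 0.001 0 0 0 0"

```text
clock: 18.5
eef_pos: [541.2, -18.1, 44.9]
tcp_rot: [-3.141, -0.0, -0.2]
contact_force: [2.1, 5.9, 5.4]
opening: 0.182
```

arm_command --pt "0 0.001 0 0 0 0" --pt "0 0.001 0 0 0 0"

```text
clock: 18.67
eef_pos: [540.8, -20.1, 44.9]
tcp_rot: [-3.141, -0.0, -0.2]
contact_force: [0.8, 6.7, 5.3]
opening: 0.18
```

arm_command --pt "0 0.001 0 0 0 0" --pt "0 0.001 0 0 0 0"

```text
clock: 18.83
eef_pos: [540.3, -22.0, 44.9]
tcp_rot: [-3.141, -0.0, -0.2]
contact_force: [1.6, 5.6, 4.8]
opening: 0.179
```

arm_command --pt "0 0.001 0 0 0 0" --pt "0 0.001 0 0 0 0"

```text
clock: 19.0
eef_pos: [539.9, -24.0, 44.9]
tcp_rot: [-3.141, -0.0, -0.2]
contact_force: [1.9, 5.9, 5.4]
opening: 0.181
```

arm_command --pt "0 0.001 0 0 0 0" --pt "0 0.001 0 0 0 0"

```text
clock: 19.17
eef_pos: [539.6, -26.0, 44.9]
tcp_rot: [-3.141, -0.0, -0.2]
contact_force: [0.7, 5.9, 5.6]
opening: 0.181
```

arm_command --pt "0 0.001 0 0 0 0" --pt "0 0.001 0 0 0 0"

```text
clock: 19.33
eef_pos: [539.2, -27.9, 44.9]
tcp_rot: [-3.141, -0.0, -0.2]
contact_force: [1.9, 6.6, 6.1]
opening: 0.181
```

arm_command --pt "0 0.001 0 0 0 0" --pt "0 0.001 0 0 0 0"

```text
clock: 19.5
eef_pos: [538.7, -29.9, 44.9]
tcp_rot: [-3.141, -0.0, -0.2]
contact_force: [1.0, 7.1, 5.4]
opening: 0.18
```

arm_command --pt "0 0.001 0 0 0 0"

```text
clock: 19.58
eef_pos: [538.5, -30.8, 44.9]
tcp_rot: [-3.141, -0.0, -0.2]
contact_force: [1.2, 4.4, 5.0]
opening: 0.184
```

arm_command --pt "0 0.001 0 0 0 0" --pt "0 0.001 0 0 0 0"

```text
clock: 19.75
eef_pos: [538.2, -32.8, 44.9]
tcp_rot: [-3.141, -0.0, -0.2]
contact_force: [1.4, 5.8, 5.0]
opening: 0.182
```

arm_command --pt "0 0.001 0 0 0 0" --pt "0 0.001 0 0 0 0"

```text
clock: 19.92
eef_pos: [537.8, -34.8, 44.9]
tcp_rot: [-3.141, -0.0, -0.2]
contact_force: [0.9, 5.4, 5.2]
opening: 0.18
```

arm_command --pt "0 0.001 0 0 0 0" --pt "0 0.001 0 0 0 0"

```text
clock: 20.08
eef_pos: [537.4, -36.7, 45.0]
tcp_rot: [-3.141, -0.0, -0.2]
contact_force: [1.6, 5.9, 5.2]
opening: 0.185
```

arm_command --pt "0 0.001 0 0 0 0" --pt "0 0.001 0 0 0 0"

```text
clock: 20.25
eef_pos: [536.9, -38.7, 44.9]
tcp_rot: [-3.141, -0.0, -0.2]
contact_force: [1.7, 4.6, 5.5]
opening: 0.179
```

arm_command --pt "0 0.001 0 0 0 0" --pt "0 0.001 0 0 0 0"

```text
clock: 20.42
eef_pos: [536.8, -39.7, 45.0]
tcp_rot: [-3.139, -0.0, -0.201]
contact_force: [3.9, 19.7, 3.6]
opening: 0.181
```

```bash
python3 look.py g -50 45 wrist
```

```text
20.4167 [536.8457238  -39.66113463  44.95003664] [-3.13941088e+00 -4.73218758e-04 -2.01382502e-01] [ 3.89295599 19.6839907   3.56085756] 0.18116142421510523
goal [535.99808914 -41.9109628   45.        ] (array([-0.4,  2.4, -0.1]), array([-0.0022, -0.0005, -0.0014]))
tcp in sampler [[-52.4   0.4  45. ]]
```

View pics/g_wrist.png

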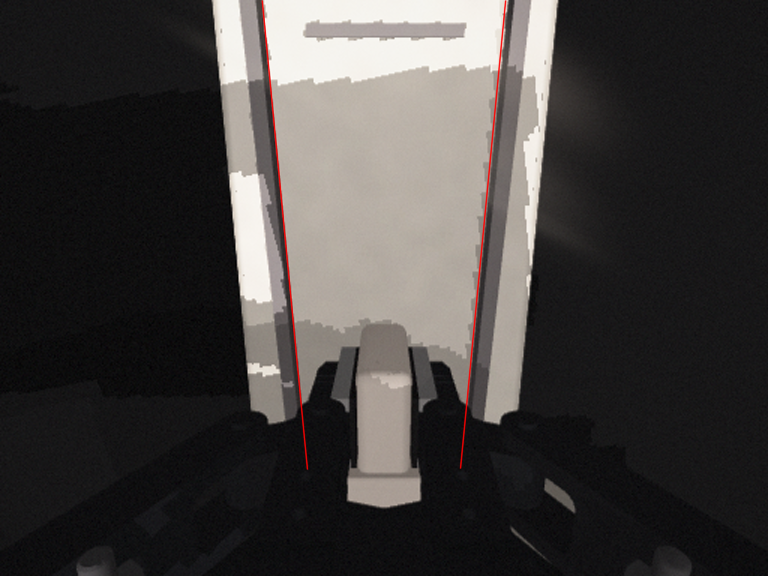

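Contact: the force jumped to about 20 N total, roughly 14 N above sliding. Ease off a little and hold.

arm_command --pt "0 -0.0007 0 0 0 0" --pt "0 0 0 0 0 0" --pt "0 0 0 0 0 0" --pt "0 0 0 0 0 0"

```text
clock: 20.8
eef_pos: [536.8, -39.6, 44.9]
tcp_rot: [-3.141, -0.0, -0.2]
contact_force: [1.6, 7.6, 5.6]
opening: 0.18
```

arm_command --pt "0 0 0 0 0 0" --pt "0 0 0 0 0 0" --pt "0 0 0 0 0 0" --pt "0 0 0 0 0 0" --pt "0 0 0 0 0 0" --fingers 0.036

```text
clock: 21.22
eef_pos: [536.2, -40.5, 44.6]
tcp_rot: [3.141, 0.001, -0.2]
contact_force: [-0.2, -0.0, 0.5]
opening: 0.42
```

arm_command --pt "0 0 -0.006 0 0 0" --pt "0 0 -0.012 0 0 0" --pt "0 0 -0.015 0 0 0" --pt "0 0 -0.015 0 0 0" --pt "0 0 -0.015 0 0 0" --pt "0 0 -0.015 0 0 0" --pt "0 0 -0.015 0 0 0" --pt "0 0 -0.015 0 0 0" --pt "0 0 -0.015 0 0 0" --pt "0 0 -0.012 0 0 0" --pt "0 0 0 0 0 0" --pt "0 0 0 0 0 0"

```text
clock: 22.22
eef_pos: [537.0, -40.4, 181.0]
tcp_rot: [-3.141, -0.002, -0.2]
contact_force: [-0.6, -1.0, -1.7]
opening: 0.421
```

```bash
python3 - <<'E'
from h import *
for a in (.66,.42,.1,0.0): print(a,pose(*SM,[(95-90*np.cos(a)+7*np.sin(a),85,88+90*np.sin(a)+7*np.cos(a))]))
E
python3 look.py i 28 190 wrist,scene,side
python3 - <<'E'
from h import *
im=cv2.imread("pics/i_scene_raw.png"); im=np.clip(255*(im/255.)**.6,0,255).astype(np.uint8); crop(0,im,110,150,160,110,5,"pics/i_s.png")
im=cv2.imread("pics/i_side_raw.png"); im=np.clip(255*(im/255.)**.5,0,255).astype(np.uint8); crop(0,im,230,80,160,130,5,"pics/i_d.png")
E
```

```text
0.66 [[ 603.77281607 -135.42917559  148.7104623 ]]
0.42 [[ 606.25893878 -123.16237402  131.09006336]]
0.1 [[ 608.15148049 -113.82436606  103.95003666]]
0.0 [[ 608.37960168 -112.69879115   95.        ]]
22.2167 [536.97640326 -40.40841305 181.01129972] [-3.14136038e+00 -2.24355854e-03 -2.00345315e-01] [-0.58982334 -0.97823927 -1.68656414] 0.42052619026723614
goal [ 520.50476103 -118.35673956  190.        ] (array([-0.6, 79.7, -9. ]), array([-0.0002, -0.0022, -0.0004]))
tcp in sampler [[-51.7   0.7 181. ]]
```

View pics/i_wrist.png

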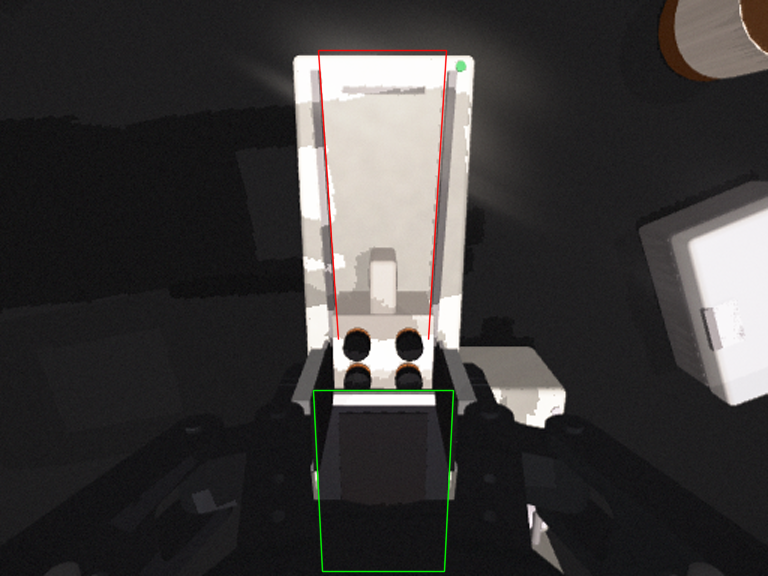

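View pics/i_s.png

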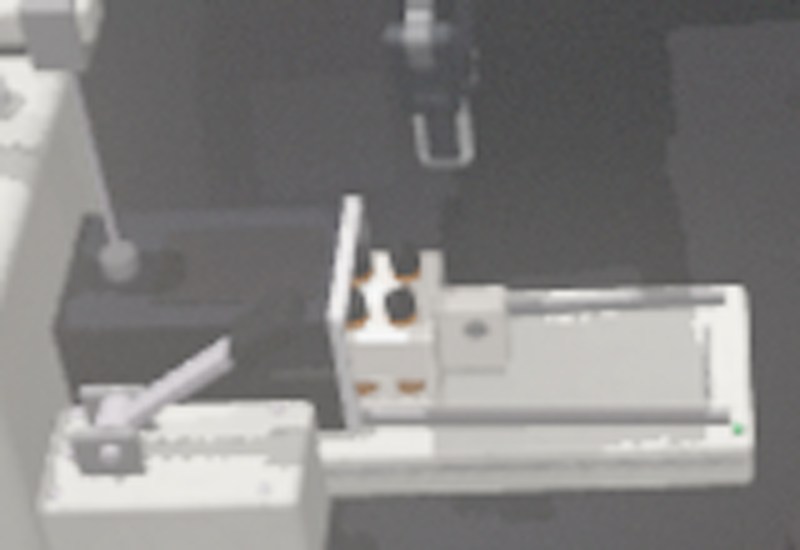

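View pics/i_d.png

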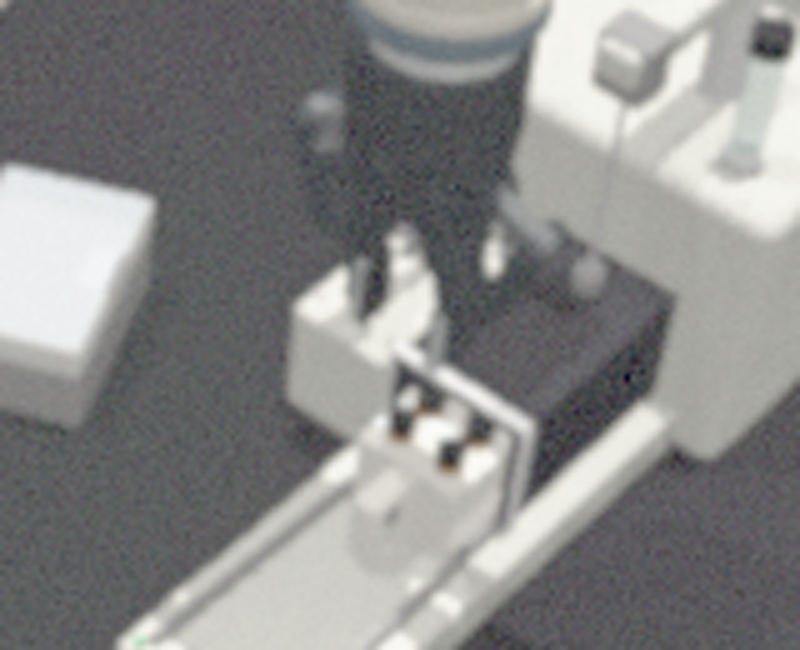

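The rack is in under the hood and the tab is free. Now the lever: shut the fingers and move above the grip.

arm_command --pt "0.005 0.005 0 0 0 0" --pt "0.0105 0.0107 0 0 0 0" --pt "0.0105 0.0107 0 0 0 0" --pt "0.0105 0.0107 0 0 0 0" --pt "0.0105 0.0107 0 0 0 0" --pt "0.0105 0.0107 0 0 0 0" --pt "0.0105 0.0107 0 0 0 0" --pt "0.0105 0.0107 0 0 0 0" --pt "0.0057 0.0058 0 0 0 0" --pt "0 0 0 0 0 0" --pt "0 0 0 0 0 0" --pt "0 0 0 0 0 0" --fingers 0.0 --squeeze 30

```text
clock: 23.37
eef_pos: [601.5, -140.7, 179.6]
tcp_rot: [-3.141, 0.001, -0.2]
contact_force: [0.2, 0.2, 0.9]
opening: 0.004
```

```bash
python3 look.py j 34 170 wrist,scene,side; python3 - <<'E'
from h import *
im=cv2.imread("pics/j_scene_raw.png"); im=np.clip(255*(im/255.)**.6,0,255).astype(np.uint8); crop(0,im,60,100,160,120,5,"pics/j_s.png")
E
```

```text
23.3667 [ 601.53479703 -140.6763556   179.61546103] [-3.14138311e+00  7.33841281e-04 -2.00272629e-01] [0.19025434 0.22541806 0.88395445] 0.0037661316493201014
goal [ 519.31296656 -124.23718392  170.        ] (array([-83.8,   0.2,   9.7]), array([-0.0002,  0.0007, -0.0003]))
tcp in sampler [[ 33.8  83.8 179.6]]
```

View pics/j_wrist.png

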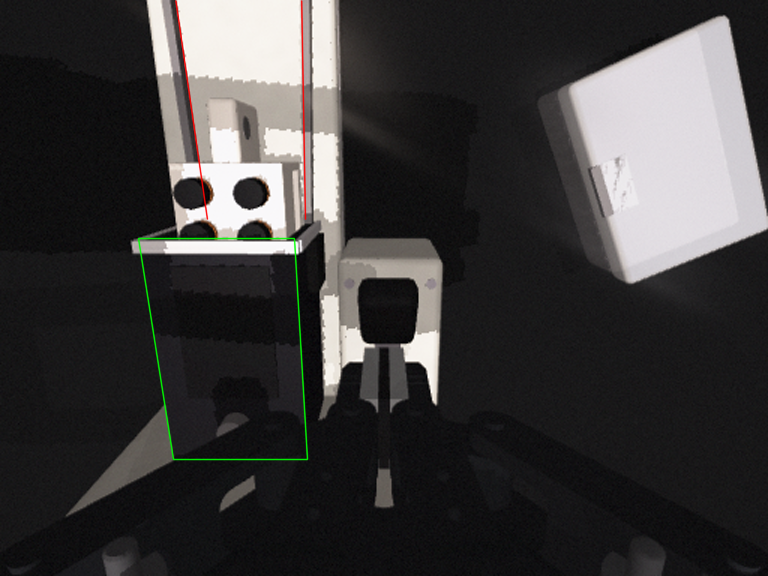

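View pics/j_s.png

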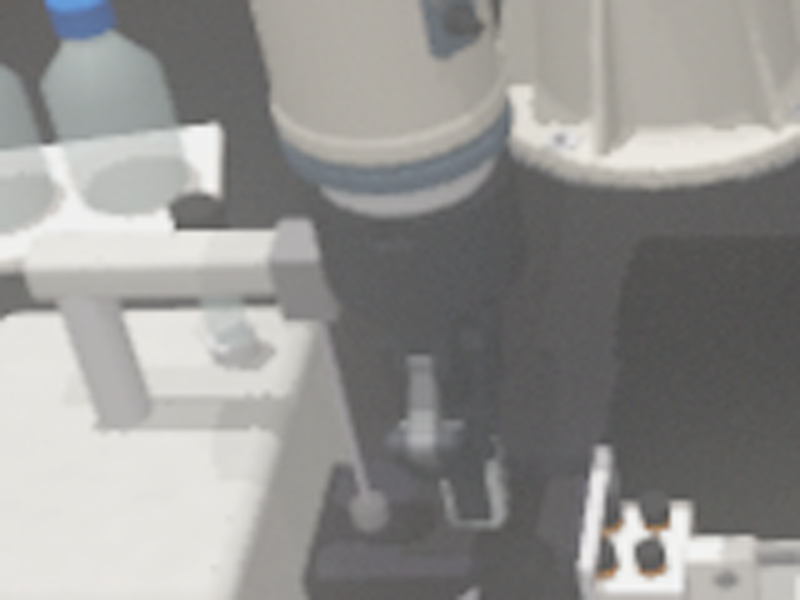

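```bash
python3 - <<'E'
from h import *
p=proj("scene",[[601.5,-140.7,179.6],[537,-40.4,181]]); print(p,(p[0]-[60,100])*5,(p[1]-[110,150])*5)
E
```

```text
[[155.69221515 202.86993619]
 [199.59291969 175.53171277]] [478.46107573 514.34968094] [447.96459846 127.65856386]
```

```bash
python3 - <<'E'
from rig import r
from h import *
f=r.grab_frame("wrist"); C["w"]=cam(f)
a=.66
for rr,h in ((108,7),(108,-7),(90,7),(72,7)): print(rr,h,(proj("w",pose(*SM,[(95-rr*np.cos(a)+h*np.sin(a),w,88+rr*np.sin(a)+h*np.cos(a)) for w in(-12+85,12+85)]))*1.5).round().tolist())
s=r.sense(); print((proj("w",[s["eef_pos"]])*1.5))
E
```

```text
108 7 [[356.0, 302.0], [419.0, 302.0]]
108 -7 [[358.0, 273.0], [417.0, 273.0]]
90 7 [[359.0, 326.0], [416.0, 326.0]]
72 7 [[360.0, 346.0], [414.0, 346.0]]
[[385.31086944 372.22829801]]
```

The prediction matches the grip in the wrist view (rows 273–346, columns 358–418). Lower to just above it, then press along the arc.

arm_command --pt "0.001 0 0.005 0 0 0" --pt "0 0 0.008 0 0 0" --pt "0 0 0.007 0 0 0" --pt "0 0 0.004 0 0 0" --pt "0 -0.001 0.002 0 0 0" --pt "0 -0.0015 0.002 0 0 0" --pt "0 -0.0015 0.002 0 0 0" --pt "0 -0.0015 0.002 0 0 0"

```text
clock: 24.23
eef_pos: [603.4, -136.3, 147.7]
tcp_rot: [3.141, 0.001, -0.2]
contact_force: [-4.7, -3.6, 2.9]
opening: 0.0
```

arm_command --pt "0 -0.0015 0.0025 0 0 0" --pt "0 -0.0015 0.0025 0 0 0" --pt "0 -0.0015 0.0025 0 0 0" --pt "0 -0.0014 0.0025 0 0 0"

```text
clock: 24.57
eef_pos: [605.2, -129.8, 137.8]
tcp_rot: [-3.141, -0.0, -0.2]
contact_force: [-2.2, 0.8, 5.3]
opening: -0.0
```

arm_command --pt "0 -0.0013 0.0025 0 0 0" --pt "0 -0.0012 0.0025 0 0 0" --pt "0 -0.0011 0.0025 0 0 0" --pt "0 -0.001 0.0025 0 0 0" --pt "0 -0.0009 0.0025 0 0 0" --pt "0 -0.0008 0.0025 0 0 0" --pt "0 -0.0007 0.0025 0 0 0" --pt "0 -0.0006 0.0025 0 0 0"

```text
clock: 25.23
eef_pos: [606.9, -122.7, 117.4]
tcp_rot: [3.142, -0.0, -0.2]
contact_force: [0.3, 0.8, 1.3]
opening: -0.001
```

arm_command --pt "0 -0.0005 0.0025 0 0 0" --pt "0 -0.0004 0.0025 0 0 0" --pt "0 -0.0003 0.0025 0 0 0" --pt "0 0 0 0 0 0" --pt "0 0 0 0 0 0"

```text
clock: 25.65
eef_pos: [606.8, -121.5, 110.0]
tcp_rot: [3.142, 0.0, -0.2]
contact_force: [-1.1, 0.0, 1.2]
opening: 0.004
```

```bash
python3 look.py k 34 170 wrist,side
```

```text
25.65 [ 606.79602293 -121.47557415  110.01414559] [ 3.14153540e+00  4.68317247e-04 -2.00278900e-01] [-1.08032944  0.02527638  1.22908245] 0.004295924352986318
goal [ 519.31296656 -124.23718392  170.        ] (array([-85.2,  20.1, -59.9]), array([ 0.0001,  0.0005, -0.0003]))
tcp in sampler [[ 13.9  85.2 110. ]]
```

View pics/k_wrist.png

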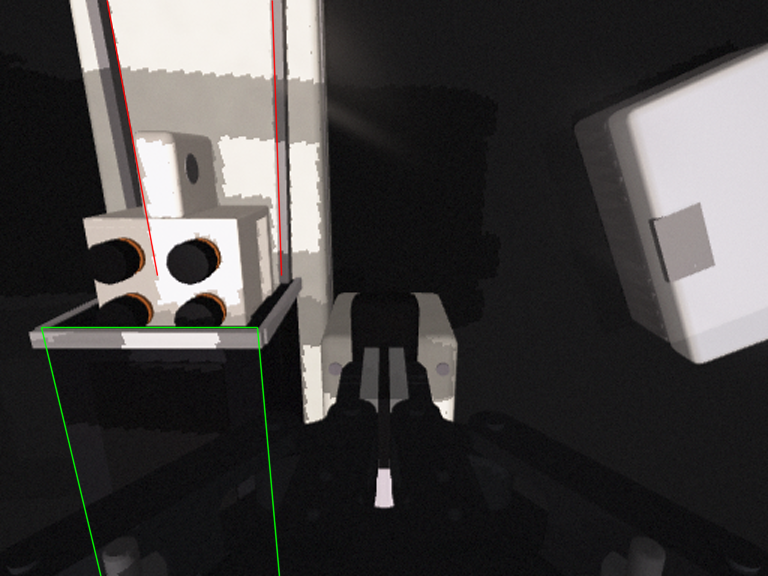

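arm_command --pt "0 0 0.002 0 0 0" --pt "0 0 0.002 0 0 0" --pt "0 0 0 0 0 0"

```text
clock: 26.0
eef_pos: [606.9, -121.5, 106.0]
tcp_rot: [-3.142, 0.0, -0.2]
contact_force: [0.3, 0.3, 1.1]
opening: -0.0
```

No resistance down to 106 mm, so the lever has snapped below the fingertips. Lift clear and look.

arm_command --pt "0 0 -0.008 0 0 0" --pt "0 0 -0.015 0 0 0" --pt "0 0 -0.02 0 0 0" --pt "0 0 -0.02 0 0 0" --pt "0 0 -0.02 0 0 0" --pt "0 0 -0.02 0 0 0" --pt "-0.015 -0.015 -0.015 0 0 0" --pt "-0.02 -0.025 -0.01 0 0 0" --pt "-0.02 -0.025 0 0 0 0" --pt "-0.02 -0.025 0 0 0 0" --pt "-0.02 -0.025 0 0 0 0" --pt "-0.01 -0.015 0 0 0 0" --pt "0 0 0 0 0 0" --pt "0 0 0 0 0 0"

```text
clock: 27.17
eef_pos: [530.0, 27.4, 235.1]
tcp_rot: [3.142, -0.001, -0.198]
contact_force: [1.0, 0.2, -0.2]
opening: -0.002
```

```bash
python3 look.py l 34 170 wrist,scene,side; python3 - <<'E'
from h import *
im=cv2.imread("pics/l_scene_raw.png"); im=np.clip(255*(im/255.)**.6,0,255).astype(np.uint8); crop(0,im,110,150,160,110,5,"pics/l_s.png")
im=cv2.imread("pics/l_side_raw.png"); im=np.clip(255*(im/255.)**.5,0,255).astype(np.uint8); crop(0,im,250,90,140,120,5,"pics/l_d.png")
E
```

```text
27.1667 [529.9528779   27.37633134 235.09152829] [ 3.14159163e+00 -1.09906994e-03 -1.98336146e-01] [ 0.95395408  0.16753745 -0.17790912] -0.0017850845209303435
goal [ 519.31296656 -124.23718392  170.        ] (array([ 19.4, 150.7,  65.1]), array([ 0.    , -0.0011,  0.0016]))
tcp in sampler [[-116.7  -19.7  235.1]]
```

View pics/l_s.png

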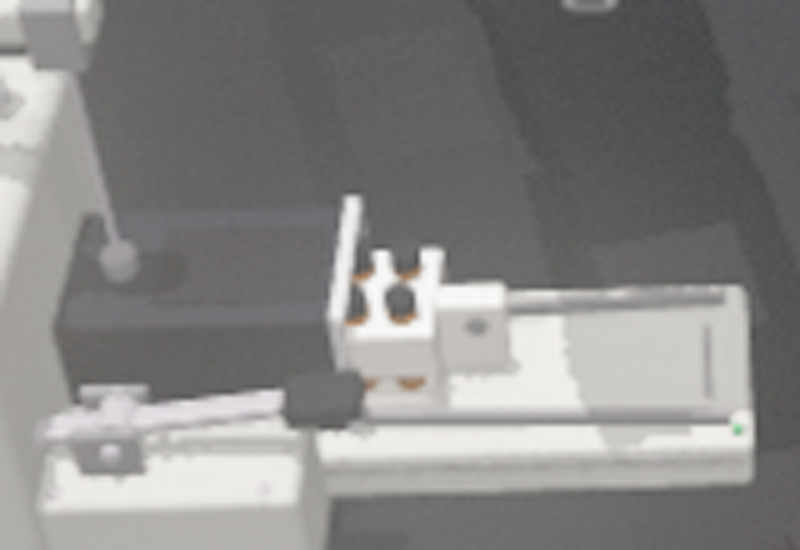

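View pics/l_wrist.png

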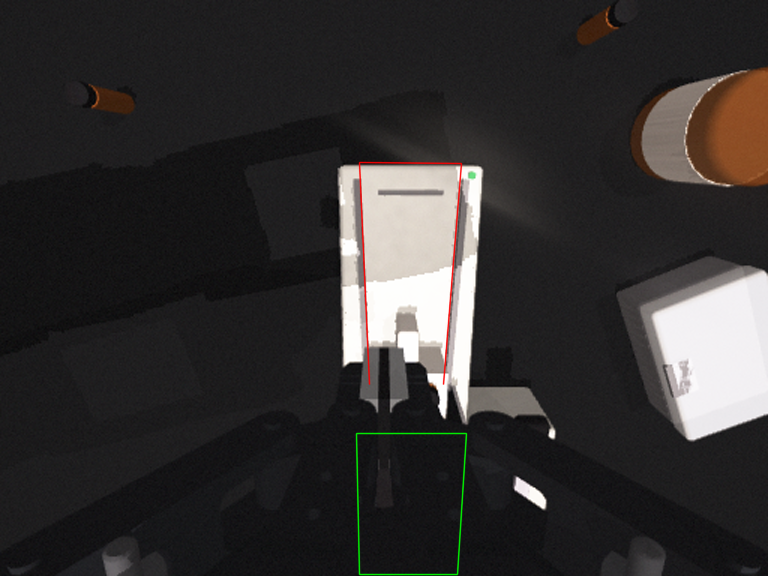

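View pics/l_side.png

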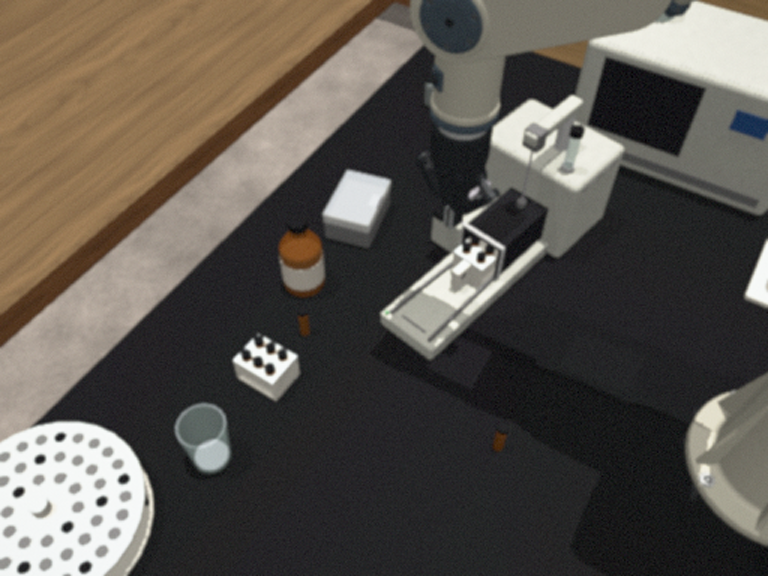

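The lever is down, with its grip at (325,400) in the crop. The rack's tab sits at columns 440–508, the same as before the lever was pressed. The robot is clear, so I'm handing in.

```bash
python3 -c "
from rig import r
print(r.sense()['contact_force']); print(r.sign_off())"
```

```text
[ 0.41426405 -0.23329552 -1.34242815]
the job is handed in; nothing more can be done
None
```

The long rack is loaded against the backstop with the clamp lever down, and I handed the job in at about 27 s of the 67 s allowed. No verdict was reported.

- **Loading:** I set the rack on the deck, let go, then took it by the tab and slid it in. It met the stop at about 85 mm, where the force rose from about 6 N to a 20 N reading. About 14 N of that was on the stop, below its 20 N slip limit. I eased off to about 8 N, held, and released.
- **Lever:** I pressed it down along its arc until the resistance vanished and it snapped over.
- **Last checks:** The final pictures show the lever down, the rack at the same image position as before the press (about 1 mm resolution), the bystanders in place, and the arm clear of everything. I could not see the backstop, so that it did not slip is judged from the force alone.
- **What went wrong:** On the first release I closed the fingers while lifting and picked the rack up again. Setting it down the second time pressed it on the deck with about 90 N at the wrist, against a limit of 120 N. It then stood flat and was properly let go before I took the tab.

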